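Fill out and secure a gel-casting chamber

TASK

Finish loading the gel-casting chamber: by touch, find which of the four filler blocks in the tray fills the gap left between the glass plates in the chamber and its back wall, never forcing one that will not go in, and slide that block in gently, not letting it drop, until it is fully home with its grip tab up. Then turn the turnbutton right across, so that its nose lies over the block's shoulder. Leave the other blocks standing upright in the tray or on the bench, and do not disturb the glassware and other things around.

Things in the scene. Friction and masses are not known exactly. Their poses are not given: they have to be found in the camera images.
- station: Gel-casting station, fixed: grey base 8 mm thick. Origin on its underside, under the chamber; x away from the robot at yaw 0. Base reaches x -65 to 200, y -62 to 62 mm (-100 to 100 beyond x 65). It carries the chamber at its front and, behind it (x 75 to 180), a low rack with two more plate stacks, all under 115 mm high.
- chamber: Casting chamber: clear box open on top, inside 81 wide, 63 from front to back wall, walls 62 mm high; side walls 15, others 8 mm thick. Leans 28 deg towards the robot. Origin: inner floor, at the inner face of the back wall (the one farther from the robot), mid-width, 53 mm above the bench. z: out of the mouth; x: square to the plates, towards the back wall; y: across, left as the robot sees it.
- turnbutton (a joint): Turnbutton, rad: 0 closed, at its stop, nose into the mouth (chamber +y) 3 mm over the shoulder of a block that is home; 1.57 open, nose to chamber -x along the side wall, tail to +x. Stays where left; about 1.5 N at the knob turns it. Pivot at chamber (-12, -51, 63) mm, axis chamber z. Aluminium bar 10 wide, 6 thick; nose 30, tail 37 mm from the pivot.
- knob (a point): Centre of the top of the black round knob, 12 mm across, 22 mm high, standing on the tail of the turnbutton, 34 mm from its pivot; the knob's top is 91 mm above the inner floor along chamber z.
- face_a (a point): Middle of the top edge of glass stack a, on its face towards chamber +x, 58 mm above the floor it stands on. Stacks of 6 to 8 upright plate sandwiches, 79 mm wide, fixed, leaning like the chamber. One of the 3 (it changes) is in the chamber and fills it from the front wall to this face; from there to the back wall is the gap: 23, 28 or 33 mm.
- face_b (a point): Middle of the top edge of glass stack b, on its face towards chamber +x, 58 mm above the floor it stands on. Stacks of 6 to 8 upright plate sandwiches, 79 mm wide, fixed, leaning like the chamber. One of the 3 (it changes) is in the chamber and fills it from the front wall to this face; from there to the back wall is the gap: 23, 28 or 33 mm.
- face_c (a point): Middle of the top edge of glass stack c, on its face towards chamber +x, 58 mm above the floor it stands on. Stacks of 6 to 8 upright plate sandwiches, 79 mm wide, fixed, leaning like the chamber. One of the 3 (it changes) is in the chamber and fills it from the front wall to this face; from there to the back wall is the gap: 23, 28 or 33 mm.
- block_1: One of 4 filler blocks, grey plastic, standing in the tray: body 74 wide (y), 60 mm high, on it a centred grip tab 36 wide, 34 mm high, of the same thickness. Only thickness (x) differs: 21, 26, 31, 36 mm, one each; names do not tell it, feel it. A block belongs in the gap 2 mm wider than itself. 0.1 to 0.3 kg, foot edges rounded (3 mm). Origin: centre of underside, z up.
- block_2: One of 4 filler blocks, grey plastic, standing in the tray: body 74 wide (y), 60 mm high, on it a centred grip tab 36 wide, 34 mm high, of the same thickness. Only thickness (x) differs: 21, 26, 31, 36 mm, one each; names do not tell it, feel it. A block belongs in the gap 2 mm wider than itself. 0.1 to 0.3 kg, foot edges rounded (3 mm). Origin: centre of underside, z up.
- block_3: One of 4 filler blocks, grey plastic, standing in the tray: body 74 wide (y), 60 mm high, on it a centred grip tab 36 wide, 34 mm high, of the same thickness. Only thickness (x) differs: 21, 26, 31, 36 mm, one each; names do not tell it, feel it. A block belongs in the gap 2 mm wider than itself. 0.1 to 0.3 kg, foot edges rounded (3 mm). Origin: centre of underside, z up.
- block_4: One of 4 filler blocks, grey plastic, standing in the tray: body 74 wide (y), 60 mm high, on it a centred grip tab 36 wide, 34 mm high, of the same thickness. Only thickness (x) differs: 21, 26, 31, 36 mm, one each; names do not tell it, feel it. A block belongs in the gap 2 mm wider than itself. 0.1 to 0.3 kg, foot edges rounded (3 mm). Origin: centre of underside, z up.
- tray: White sample tray, fixed, 250 mm (x) by 330 mm (y), rim 18 mm high, floor 4 mm thick; the blocks and three jars stand in it. Origin: centre of the underside.
- jar_1: Clear, 42 mm across, 80 mm high, glass jar with a stopper among the blocks in the tray, loose: not to be disturbed. Origin: centre of the underside.
- jar_2: Amber, 46 mm across, 72 mm high, glass jar with a stopper among the blocks in the tray, loose: not to be disturbed. Origin: centre of the underside.
- jar_3: Greenish, 44 mm across, 86 mm high, glass jar with a stopper among the blocks in the tray, loose: not to be disturbed. Origin: centre of the underside.
- beaker: Glass beaker 68 mm across, 90 mm high, loose on the bench: not to be disturbed. Origin: centre of the underside.
- reagent: Amber reagent bottle 66 mm across, 150 mm high, loose on the bench: not to be disturbed. Origin: centre of the underside.
- dishes: Stack of two petri dishes, 94 mm across, 32 mm high, loose on the bench: not to be disturbed. Origin: centre of the underside.
- tape: Roll of paper tape lying flat, 100 mm across, 22 mm high, loose on the bench: not to be disturbed. Origin: centre of the underside.
Things that resemble listed ones, but are neither listed nor needed, are in the scene too. Leave any blue look-alike of the block_3 alone.

How it is judged:
On the way:
1. the block that fills the gap is fully home in the chamber (((distance between face_a and chamber below 0.08 m and z of block_4 in the frame of chamber between -0.004 and 0.004 m and x of block_4 in the frame of chamber between -0.017 and -0.011 m and y of block_4 in the frame of chamber between -0.006 and 0.006 m and angle between the z axis of block_4 and the z axis of chamber, either way round below 0.08 rad and angle between the x axis of block_4 and the x axis of chamber, either way round below 0.15 rad) or (distance between face_b and chamber below 0.08 m and z of block_1 in the frame of chamber between -0.004 and 0.004 m and x of block_1 in the frame of chamber between -0.0195 and -0.0135 m and y of block_1 in the frame of chamber between -0.006 and 0.006 m and angle between the z axis of block_1 and the z axis of chamber, either way round below 0.08 rad and angle between the x axis of block_1 and the x axis of chamber, either way round below 0.15 rad) or (distance between face_c and chamber below 0.08 m and z of block_2 in the frame of chamber between -0.004 and 0.004 m and x of block_2 in the frame of chamber between -0.0145 and -0.0085 m and y of block_2 in the frame of chamber between -0.006 and 0.006 m and angle between the z axis of block_2 and the z axis of chamber, either way round below 0.08 rad and angle between the x axis of block_2 and the x axis of chamber, either way round below 0.15 rad))), for 0.2 s.
At the end, for the whole second after the job is handed in: The block 2 mm thinner than the gap is home in it (to 4 mm in depth, 3 mm across, 6 mm sideways, 0.08 rad of lean, 0.15 rad of twist), the turnbutton is within 0.2 rad of closed, the other blocks stand upright (0.15 rad) in the tray or on the bench, at rest (value of joint turnbutton below 0.2 rad and ((distance between face_a and chamber below 0.08 m and z of block_4 in the frame of chamber between -0.004 and 0.004 m and x of block_4 in the frame of chamber between -0.017 and -0.011 m and y of block_4 in the frame of chamber between -0.006 and 0.006 m and angle between the z axis of block_4 and the z axis of chamber, either way round below 0.08 rad and angle between the x axis of block_4 and the x axis of chamber, either way round below 0.15 rad and linear speed of each of block_4, block_1, block_2, block_3 below 0.02 m/s and angle between each of block_1, block_2, block_3's own z axis and vertical below 0.15 rad and height (world z) of each of block_1, block_2, block_3 below 0.02 m) or (distance between face_b and chamber below 0.08 m and z of block_1 in the frame of chamber between -0.004 and 0.004 m and x of block_1 in the frame of chamber between -0.0195 and -0.0135 m and y of block_1 in the frame of chamber between -0.006 and 0.006 m and angle between the z axis of block_1 and the z axis of chamber, either way round below 0.08 rad and angle between the x axis of block_1 and the x axis of chamber, either way round below 0.15 rad and linear speed of each of block_1, block_2, block_3, block_4 below 0.02 m/s and angle between each of block_2, block_3, block_4's own z axis and vertical below 0.15 rad and height (world z) of each of block_2, block_3, block_4 below 0.02 m) or (distance between face_c and chamber below 0.08 m and z of block_2 in the frame of chamber between -0.004 and 0.004 m and x of block_2 in the frame of chamber between -0.0145 and -0.0085 m and y of block_2 in the frame of chamber between -0.006 and 0.006 m and angle between the z axis of block_2 and the z axis of chamber, either way round below 0.08 rad and angle between the x axis of block_2 and the x axis of chamber, either way round below 0.15 rad and linear speed of each of block_2, block_1, block_3, block_4 below 0.02 m/s and angle between each of block_1, block_3, block_4's own z axis and vertical below 0.15 rad and height (world z) of each of block_1, block_3, block_4 below 0.02 m))); the robot touches nothing.
It fails at once if a block is forced or dropped onto the chamber with more than 60 N (contact force between any of block_1, block_2, block_3, block_4 and chamber above 60 N).
It fails at once if a bystander is moved more than 40 mm or tipped over (distance of any of jar_1, jar_2, jar_3, beaker, reagent, dishes, tape from where it was at the start of the episode above 0.04 m or angle between any of jar_1, jar_2, jar_3, beaker, reagent, dishes, tape's own z axis and vertical above 0.5 rad).
It also fails if it takes over 61 s, if anything falls off the work surface, if the arm or the gripper's body presses on something with over 40 N, if the wrist force passes 120 N, or if a joint passes its speed limit or range.

ROBOT

A 6-joint arm with a two-finger parallel gripper is mounted at the origin on the work surface. World frame = base frame: x ahead of the robot, y to its left, z up, the work surface at z = 0. Lengths are in m, angles in rad, forces in N, time in s.
With the tool pointing down it reaches from about 0.25 to 0.775 m from the base axis. Payload 4 kg.
Tool frame: the origin (TCP) lies midway between the tips of the shut fingers; the grasp point (between the pads) lies 19 mm behind it; z points along the fingers, y is the direction in which the jaws open and shut (so a half turn about z gives the same grasp; the last joint's range is limited). The gripper opens to 94 mm and grips with 3 to 60 N. Pads are 16 mm wide; open, the fingers measure 119 mm over their backs; the gripper's body (75 mm by 177 mm) begins 78 mm behind the grasp point.
Start: joints at [1.246, 0.087, 1.371, -0, 1.684, -0.103], TCP at [0.121, 0.537, 0.206] pointing down, gripper open.
Joint ranges: [-3.1, 3.1], [-0.76, 2.03], [0.27, 2.55], [-1.08, 4.22], [0.17, 2.65], [-2.57, 2.57]. Speed limits (rad/s): [2.79, 2.79, 3.14, 3.14, 3.14, 3.14].

INTERFACE

Orientations are given as [roll, pitch, yaw] about the fixed x, y, z axes, in that order (R = Rz(yaw) Ry(pitch) Rx(roll)).
In Python, from bench import robot gives the robot as it stands.
- The arm moves only by the tool drive_tool, never from a script. Its argument "series" is a list that holds one entry, the list of rows, each a list of 7 numbers: the turn, a rotation vector about the tool's x, y, z in rad, then the shift along the tool's x, y, z in cm, then the opening in per cent of the stroke, from 0 (shut) to 100 (fully open). In form: [[[rx, ry, rz, tx, ty, tz, fingers], ...]]. A call has 1 to 20 rows; each row is the pose to reach, as a shift and turn from the pose measured when the call began, along the tool's axes at that moment; what a row does not reach only later rows make up. A row lasts 1/10 s, in which the tool goes at most 50 mm and 8.59 degrees, less where a joint would pass 70% of its speed; a pose out of reach is approached as far as the arm can. A call with a gripper value outside its range is refused whole. The fingers move at their own pace and stop on an object; the grip force is fixed at half the most. Time passes only in rows, so rows that repeat a pose let the fingers close. It gives the time, the measured TCP pose, the force and the opening at its end, in the units of the state.
- robot.get_obs(): the state, without advancing time (a new reading comes with each control period).
- robot.snapshot(name): name is "scene" or "top" or "wrist"; returns a dict with "img" (480x640x3 uint8, blue, green, red), "depth" (480x640 float32, m along the optical axis (not along the pixel's ray), 0 where there is no reading), "vertical_fov" (degrees; the focal length in pixels is half the picture's height over the tangent of half this angle, whatever the lens; pixels are square), "cx", "cy" (the principal point, pixels), "dist_coeffs" ([k1, k2, p1, p2, k3] as OpenCV has them; the pictures are not rectified), "rvec" (rotation vector, rad) and "tvec" (3), from world to camera coordinates, as OpenCV has them. Camera axes: x right, y down, z forward; pixel columns grow to the right and rows downward; lengths in m; the calibration is good to about 2 mm. A picture is of the moment at which its call begins.
- robot.close_job(): hands the job in, once; it reports no verdict.
The state is a dict: "time": time; "joint_positions": joint angles; "qvel": joint speeds; "joint_torque": joint torques, N m; "tool_pos": TCP position; "ee_rot": TCP orientation; "wrist_force": force on the tool from outside, world axes, zero at the start; "wrist_torque": the same for the moment, N m; "width": finger opening in m.
Only numpy, scipy, OpenCV 4.12 (cv2) and the standard library are available. Lean on these libraries where they do the work, as an engineer would, in place of code of your own. Each camera call takes 0.05 s, during which the arm holds its last target.

## Working session

There is one attempt and no reset: what is moved stays moved. The work goes in short steps, Python scripts to look and compute and a tool call to move; the robot and the scene stay as the last step left them, time stands still between calls to the robot, and variables do not carry over. Pictures are saved under pics/ and viewed, and the job is handed in when it is done.

Besides the shell and the picture viewer there is one more tool, called after "Call:" as name(argument=value, ...) on one line, values as JSON. drive_tool: Moves the arm, as the interface text tells. Its arguments: {"type":"object","properties":{"series":{"type":"array","items":{"type":"array","items":{"type":"array","items":{"type":"number"}}}}},"required":["series"]}

```bash
ls; mkdir -p pics
cat > h.py <<'E'
import numpy as np, cv2, pickle
from bench import robot
from scipy.spatial.transform import Rotation as R
def snap(n,save=None):
    s=robot.snapshot(n)
    if save:
        cv2.imwrite(f'pics/{save}.png',s['img']); pickle.dump(s,open(f'{save}.pkl','wb'))
    return s
def K(s):
    f=240/np.tan(np.radians(s['vertical_fov'])/2)
    return np.array([[f,0,s['cx']],[0,f,s['cy']],[0,0,1.]])
def ray(s,px):
    u=cv2.undistortPoints(np.array(px,float).reshape(-1,1,2),K(s),np.array(s['dist_coeffs'],float)).reshape(-1,2)
    Rm=cv2.Rodrigues(np.array(s['rvec'],float))[0]; t=np.array(s['tvec'],float).ravel()
    d=np.c_[u,np.ones(len(u))]@Rm
    return -Rm.T@t,d
def onz(s,px,z):
    c,d=ray(s,px); k=(z-c[2])/d[:,2]; return c+d*k[:,None]
def dep(s,px):
    c,d=ray(s,px); z=np.array([s['depth'][int(round(p[1])),int(round(p[0]))] for p in np.array(px).reshape(-1,2)]); return c+d*z[:,None]
def cloud(s):
    v,u=np.mgrid[0:480,0:640]; c,d=ray(s,np.c_[u.ravel(),v.ravel()]); z=s['depth'].ravel()
    P=c+d*z[:,None]; P[z==0]=np.nan; return P.reshape(480,640,3)
def proj(s,X):
    return cv2.projectPoints(np.array(X,float).reshape(-1,3),np.array(s['rvec'],float),np.array(s['tvec'],float),K(s),np.array(s['dist_coeffs'],float))[0].reshape(-1,2)
def pose():
    o=robot.get_obs(); return o
E
cat > a.py <<'E'
from h import *
for n in ['scene','top','wrist']:
    s=snap(n,n+'0'); print(n,s['vertical_fov'],s['cx'],s['cy'],s['dist_coeffs'],ray(s,[[320,240]]))
o=robot.get_obs(); print(o)
E
python3 a.py
```

```text
pics
scene 56.719202934250376 321.6447477997746 235.76190492991785 [-0.02306344  0.          0.          0.          0.        ] (array([1.18192519, 0.39264003, 0.6129381 ]), array([[-0.71815116, -0.42153863, -0.55377671]]))
top 54.64328199587582 322.63676709410134 238.3243469191854 [-0.06533577  0.          0.          0.          0.        ] (array([ 0.47523965, -0.01700075,  1.13556819]), array([[ 0.06425501, -0.00260157, -0.99795278]]))
wrist 67.11609746208815 312.86266857193175 244.58360461510003 [-0.02874236  0.          0.          0.          0.        ] (array([0.03785181, 0.55421113, 0.38441824]), array([[ 0.2719395 , -0.0446963 , -0.96156166]]))
{'time': 0.15, 'joint_positions': array([ 1.24588892e+00,  8.78316180e-02,  1.37187314e+00, -1.53790251e-05,
        1.68360883e+00, -1.03116102e-01]), 'qvel': array([-0.00125083, -0.00070501, -0.00495187, -0.00145137,  0.00068627,
       -0.00023825]), 'joint_torque': array([ 1.17003936e-03, -3.40643978e+01, -3.02792144e+01,  7.17965676e-02,
        3.05256969e-02, -1.28468996e-04]), 'tool_pos': array([0.12087344, 0.53613011, 0.20456493]), 'ee_rot': array([-3.13987928e+00, -1.61939249e-04,  2.91979949e+00]), 'wrist_force': array([-0.31147197, -0.12590822, -0.03540662]), 'wrist_torque': array([-0.01723637,  0.01940716,  0.0048711 ]), 'width': 0.09396700801382554}
```

View pics/scene0.png

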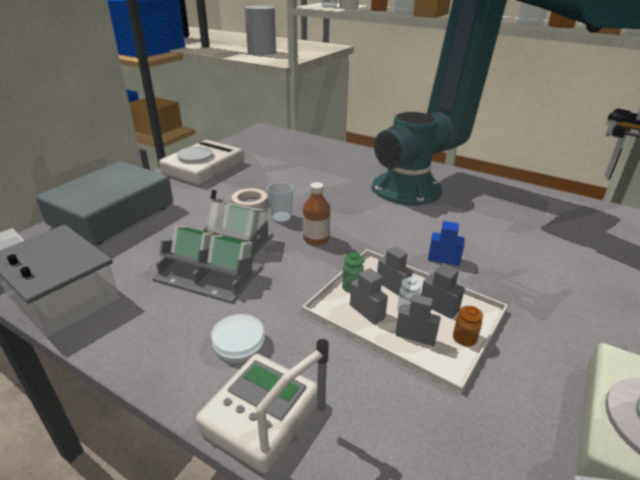

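View pics/top0.png

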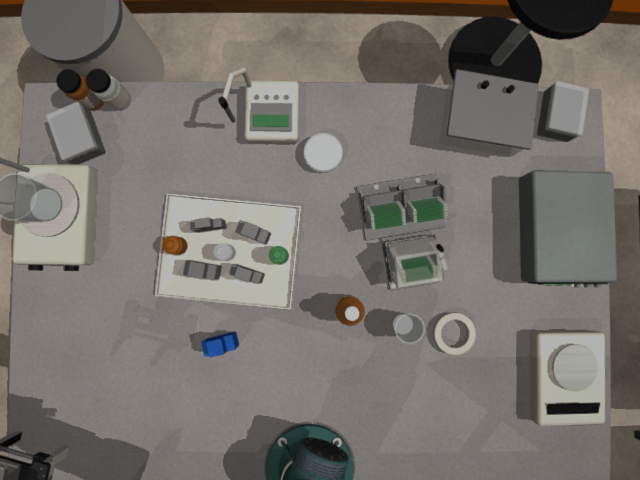

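View pics/wrist0.png

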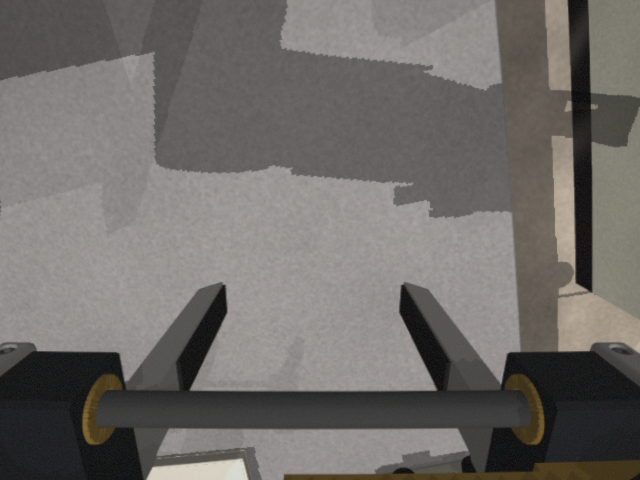

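The scene shows a tray (405,320) with four grey blocks, three jars and a blue look-alike (447,245). The station is at (215,255), with the bottle, beaker, tape and dishes around it. In the top view the tray is at (228,250) and the chamber at (415,262). I'll enlarge both.

Run:
```python
import cv2
i=cv2.imread('pics/top0.png')
cv2.imwrite('pics/t_tray.png',cv2.resize(i[185:315,145:310],None,fx=4.6,fy=4.6,interpolation=cv2.INTER_CUBIC))
cv2.imwrite('pics/t_st.png',cv2.resize(i[165:345,325:485],None,fx=3.3,fy=3.3,interpolation=cv2.INTER_CUBIC)[:600])
i=cv2.imread('pics/scene0.png')
cv2.imwrite('pics/s_st.png',cv2.resize(i[170:310,140:300],None,fx=4.2,fy=4.2,interpolation=cv2.INTER_CUBIC))
```

```text
(no output)
```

View pics/t_tray.png

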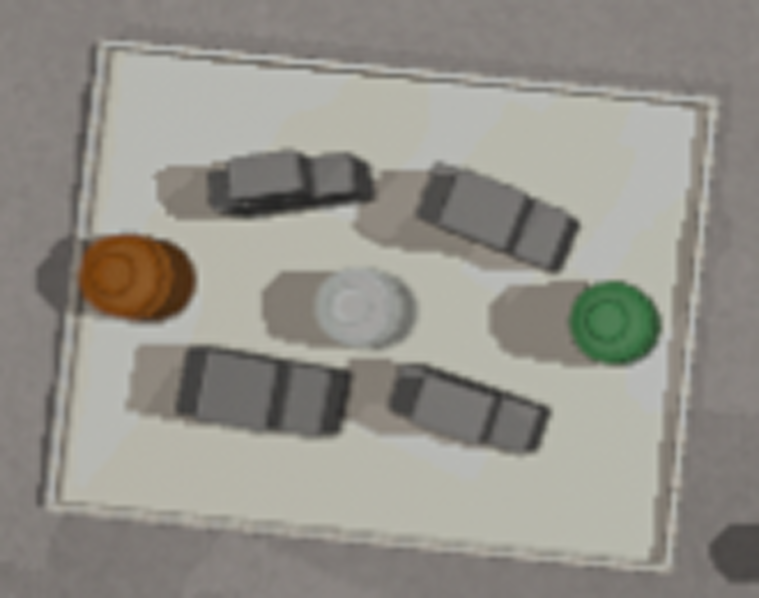

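View pics/t_st.png

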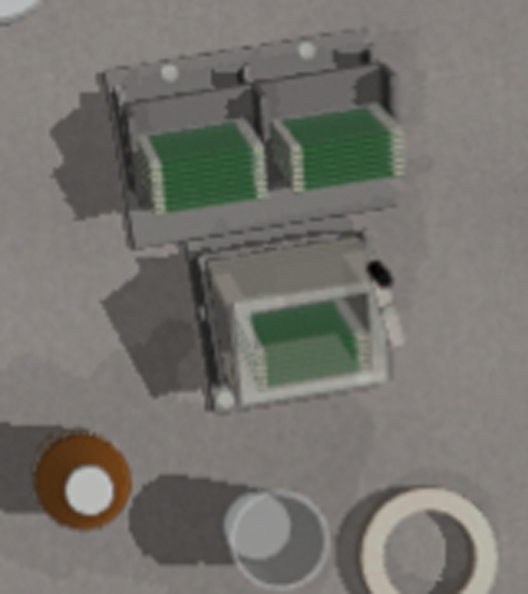

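View pics/s_st.png

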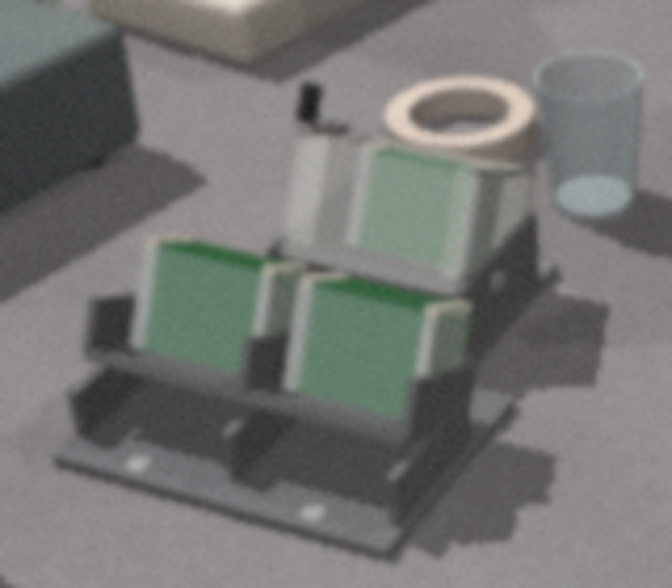

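The top view shows four grey blocks at about (208,225), (253,232), (203,270) and (246,273), with the look-alike in blue at (220,344), outside the tray. There are jars at (174,245), (224,252) and (278,255). The chamber mouth is at (415,265), with the turnbutton open on its right and its knob at (440,248).

```bash
cat > b.py <<'E'
from h import *
s=pickle.load(open('top0.pkl','rb')); P=cloud(s)
Z=P[...,2]
# tab tops
m=((Z>0.088)&(Z<0.108)).astype(np.uint8); m[:, :150]=0; m[:,300:]=0; m[:190]=0;m[310:]=0
n,l,st,ce=cv2.connectedComponentsWithStats(m)
for i in range(1,n):
    if st[i,4]>20:
        ys,xs=np.where(l==i); q=onz(s,np.c_[xs,ys],0.098)[:,:2]; 
        r=cv2.minAreaRect((q*1000).astype(np.float32)); print('tab',ce[i].round(1),st[i,4],q.mean(0).round(4),np.array(r[1]).round(1),round(r[2],1),np.nanmedian(Z[l==i]).round(4))
for nm,px,z in [('jar1',(222,251),.08),('jar2',(172,245),.072),('jar3',(277,255),.086),('reag',(352,314),.15),('beak',(409,327),.09),('tape',(455,334),.022),('dish',(323,152),.032)]:
    print(nm,onz(s,[px],z).round(3),dep(s,[px]).round(3))
for nm,px in [('trayTL',(167,195)),('TR',(301,207)),('BL',(156,295)),('BR',(290,308))]: print(nm,onz(s,[px],.018).round(3))
E
python3 b.py
```

```text
tab [202.5 222.8] 159 [0.5782 0.2449] [22.1 37.5] 8.6 0.0978
tab [249.4 230.2] 228 [0.5625 0.1387] [36.9 30.8] 68.8 0.0978
tab [276.4 254.5] 51 [0.5086 0.0774] [17.9 15.6] 0.9 0.09
tab [196.3 270. ] 275 [0.4722 0.2561] [38.1 36.2] 80.0 0.0977
tab [242.7 273.8] 194 [0.4649 0.1519] [36.9 26. ] 72.3 0.0975
jar1 [[0.516 0.203 0.08 ]] [[0.516 0.202 0.084]]
jar2 [[0.529 0.321 0.072]] [[0.529 0.32  0.075]]
jar3 [[0.508 0.077 0.086]] [[0.508 0.077 0.088]]
reag [[ 0.383 -0.089  0.15 ]] [[ 0.383 -0.089  0.15 ]]
beak [[ 0.349 -0.221  0.09 ]] [[ 0.338 -0.238  0.001]]
tape [[ 0.324 -0.345  0.022]] [[ 0.321 -0.352 -0.   ]]
dish [[ 0.759 -0.025  0.032]] [[ 0.759 -0.025  0.033]]
trayTL [[0.654 0.354 0.018]]
TR [[0.627 0.027 0.018]]
BL [[0.411 0.374 0.018]]
BR [[0.384 0.05  0.018]]
```

The tab widths are already distinct: about 22, 31, 36 and 26 mm. Next I'll locate the station.

```bash
cat > c.py <<'E'
from h import *
s=pickle.load(open('top0.pkl','rb')); P=cloud(s)
Z=P[...,2]; 
c=Z[165:305,345:465]; v=np.clip((c+0.005)/0.16*255,0,255); v=np.nan_to_num(v).astype(np.uint8)
cv2.imwrite('pics/zmap.png',cv2.resize(cv2.applyColorMap(v,cv2.COLORMAP_JET),None,fx=4.2,fy=4.2,interpolation=cv2.INTER_NEAREST))
for nm,px in [('rackBackL',(358,187)),('rackBackR',(436,176)),('knob',(440,247)),('noseend',(446,267))]: print(nm,onz(s,[px],.008).round(3),dep(s,[px]).round(3))
for r in range(232,292,3): print(r,(Z[r,384:452:4]*1000).round(0))
E
python3 c.py
```

```text
rackBackL [[ 0.679 -0.112  0.008]] [[ 0.679 -0.112  0.006]]
rackBackR [[ 0.709 -0.305  0.008]] [[ 0.708 -0.304  0.013]]
knob [[ 0.534 -0.314  0.008]] [[ 0.527 -0.278  0.142]]
noseend [[ 0.485 -0.328  0.008]] [[ 0.484 -0.304  0.096]]
232 [10.  8. 11.  7.  8.  8.  6.  8.  7. 11.  5.  9. -2. -4. -1. -1. -3.]
235 [ 8. 13.  7.  6. 10.  9.  7. 10.  4.  6.  8. 36. 39. 54.  0.  1.  1.]
238 [ 7.  5.  8.  9.  8.  8.  8. 36. 39. 39. 49. 52. 52. 57.  2.  1.  0.]
241 [ 7. 11. 43. 39. 40. 39. 55. 52. 60. 63. 61. 66. 68. 74.  1. -4. -2.]
244 [ 48.  47.  50.  58.  59.  66.  66.  71.  71.  74.  78.  81.  85.  86.
 124.  -1.  -3.]
247 [ 39.  56.  64.  70.  73.  77.  80.  80.  89.  90.  90.  96.  95. 116.
 142.  -4.   1.]
250 [ 31.  49.  76.  84.  84.  91.  90.  94.  98.  97. 103. 104. 111. 109.
 144. 143.   3.]
253 [ 23.  54.  95.  97. 102. 104. 103. 107. 110. 111. 111. 108. 105. 112.
 114.   1.  -4.]
256 [ 12.  57.  92. 110. 113. 113. 112. 110. 110.  41.  41.  45.  63. 101.
 110.  -1.   1.]
259 [  8.  53.  83. 111. 106.  40.  45.  45.  45.  53.  58.  53.  55.  96.
 104. 114.   1.]
262 [ -0.  54.  78. 108. 104.  53.  51.  54.  63.  62.  64.  68.  71.  88.
  99. 101.   0.]
265 [ -3.  50.  70. 106. 101.  66.  67.  68.  75.  73.  78.  79.  83.  83.
  94.  99.  -2.]
268 [ 2. 44. 63. 99. 96. 76. 78. 81. 84. 86. 84. 87. 90. 84. 90. 95.  1.]
271 [ 0. 36. 56. 93. 91. 83. 86. 86. 79. 85. 84. 78. 82. 84. 88. -3. -2.]
274 [ 1. 27. 48. 91. 88. 89. 85. 79. 82. 79. 81. 82. 76. 78. 81. -3. -1.]
277 [ 2. 18. 53. 85. 88. 80. 77. 80. 79. 75. 80. 73. 75. 75. 79. 74. -3.]
280 [ 1. 10. 57. 85. 82. 81. 73. 72. 74. nan 76. 74. 75. 73. 75. -2.  2.]
283 [-2. -0.  7. 80. 80. 73. 77. 78. 75. 77. 73.  8.  7.  1. -1.  0.  3.]
286 [-2. -4.  9. 72. 74. 76.  4.  7.  7.  1. -3. -1.  0. -5.  2. -3. -2.]
289 [ 2. -0.  8.  6.  2.  5.  2.  2.  2. -0.  3.  2. -1. -1.  2.  0. -1.]
```

View pics/zmap.png

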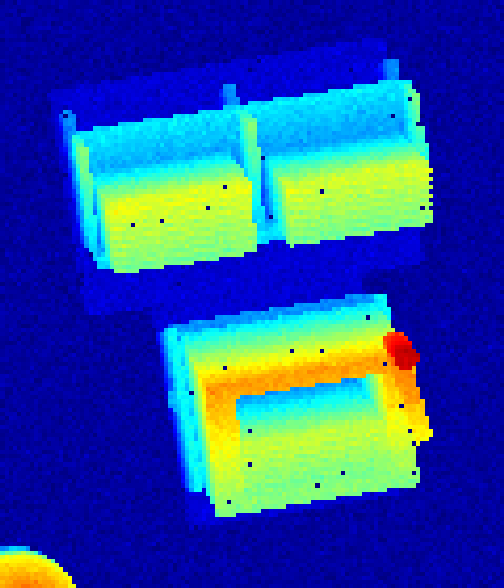

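```bash
cat >> h.py <<'E'
def C(o,yaw): # chamber pose
    t=np.radians(28); Rs=R.from_euler('z',yaw).as_matrix()
    x=Rs@[np.cos(t),0,np.sin(t)]; z=Rs@[-np.sin(t),0,np.cos(t)]; y=np.cross(z,x)
    return np.c_[x,y,z],np.array(o)
def toolR(ydir,zdir):
    z=np.array(zdir)/np.linalg.norm(zdir); y=np.array(ydir)-np.dot(ydir,z)*z; y/=np.linalg.norm(y)
    return np.c_[np.cross(y,z),y,z]
def rel(*targets):
    o=robot.get_obs(); R0=R.from_euler('xyz',o['ee_rot']).as_matrix()
    for p,Rt in targets:
        if Rt is None: Rt=R0
        rv=R.from_matrix(R0.T@Rt).as_rotvec(); sh=R0.T@(np.array(p)-o['tool_pos'])*100
        print('rel',rv.round(4).tolist(),sh.round(3).tolist(),'deg',np.degrees(np.linalg.norm(rv)).round(1),'cm',np.linalg.norm(sh).round(1))
def st():
    o=robot.get_obs(); print({k:(np.round(v,4).tolist() if not np.isscalar(v) else round(float(v),4)) for k,v in o.items() if k not in('qvel','joint_torque')})
E
python3 - <<'E'
from h import *
Rc,oc=C([.542,-.224,.053],np.radians(8.8))
a=np.radians(30)
rel(([.38,.25,.30],toolR([np.cos(a),np.sin(a),0],[0,0,-1])),([.42,-.243,.25],toolR(Rc[:,0],-Rc[:,2])))
E
```

```text
rel [-0.0017, 0.0006, 0.8254] [-31.571, -22.228, -9.511] deg 47.3 cm 39.8
rel [-0.4302, -0.291, 1.1706] [-46.318, -69.432, -4.432] deg 73.4 cm 83.6
```

Call:
drive_tool(series=[[[0,0,0.825,-31.5,-22.2,-9.5,100],[0,0,0.825,-31.5,-22.2,-9.5,100],[0,0,0.825,-31.5,-22.2,-9.5,100],[0,0,0.825,-31.5,-22.2,-9.5,100],[0,0,0.825,-31.5,-22.2,-9.5,100],[0,0,0.825,-31.5,-22.2,-9.5,100],[0,0,0.825,-31.5,-22.2,-9.5,100],[-0.43,-0.29,1.17,-46.3,-69.4,-4.4,100],[-0.43,-0.29,1.17,-46.3,-69.4,-4.4,100],[-0.43,-0.29,1.17,-46.3,-69.4,-4.4,100],[-0.43,-0.29,1.17,-46.3,-69.4,-4.4,100],[-0.43,-0.29,1.17,-46.3,-69.4,-4.4,100],[-0.43,-0.29,1.17,-46.3,-69.4,-4.4,100],[-0.43,-0.29,1.17,-46.3,-69.4,-4.4,100],[-0.43,-0.29,1.17,-46.3,-69.4,-4.4,100],[-0.43,-0.29,1.17,-46.3,-69.4,-4.4,100],[-0.43,-0.29,1.17,-46.3,-69.4,-4.4,100],[-0.43,-0.29,1.17,-46.3,-69.4,-4.4,100],[-0.43,-0.29,1.17,-46.3,-69.4,-4.4,100],[-0.43,-0.29,1.17,-46.3,-69.4,-4.4,100]]])

```text
time: 2.15
tool_pos: [0.4195, -0.243, 0.2485]
ee_rot: [2.655, -0.003, 1.724]
wrist_force: [0.0, 0.3, -0.3]
width: 0.0938
```

Run:
```python
from h import *
st(); s=snap('wrist','w1'); P=cloud(s)
Rc,oc=C([.542,-.224,.053],np.radians(8.8))
```

```text
{'time': 2.15, 'joint_positions': [-0.9598, -0.3202, 1.7321, 0.4353, 1.5091, -1.0903], 'tool_pos': [0.4195, -0.243, 0.2485], 'ee_rot': [2.6548, -0.0035, 1.7237], 'wrist_force': [0.0065, 0.2713, -0.2869], 'wrist_torque': [-0.0561, 0.2717, -0.0129], 'width': 0.0938}
```

View pics/w1.png

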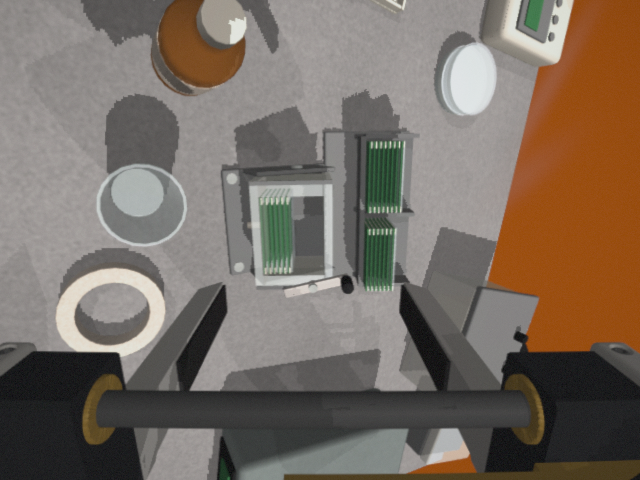

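The wrist view shows the chamber (250-332, 177-285), with the stack at x 260-293 and the gap at about 293-325 px. The knob is at (347,284) and the button is open. Next I'll measure it in the depth cloud.

```bash
cat > d.py <<'E'
from h import *
s=pickle.load(open('w1.pkl','rb')); P=cloud(s)
Rc,oc=C([.542,-.224,.053],np.radians(8.8))
Q=((P-oc)@Rc)*1000
m=(np.abs(Q[...,0]+30)<60)&(np.abs(Q[...,1])<75)&(Q[...,2]>-20)
def show(lo,hi,xr=(-100,40),yr=(-80,80)):
    k=(Q[...,2]>lo)&(Q[...,2]<hi)&(Q[...,0]>xr[0])&(Q[...,0]<xr[1])&(Q[...,1]>yr[0])&(Q[...,1]<yr[1]); return k
# rim points hist
k=show(55,68)
z=Q[k][:,2]; print('n',k.sum(),np.histogram(z,bins=np.arange(55,69))[0])
# image of chamber-frame map: z at grid 1mm
G=np.full((160,140),np.nan)
kk=show(-30,110)
for q in Q[kk]:
    i=int(80-q[1]); j=int(q[0]+100); 
    if 0<=i<160 and 0<=j<140: G[i,j]=np.nanmax([G[i,j],q[2]])
v=np.nan_to_num(np.clip((G+30)/130*255,0,255)).astype(np.uint8)
cv2.imwrite('pics/cmap.png',cv2.resize(cv2.applyColorMap(v,cv2.COLORMAP_JET),None,fx=3.7,fy=3.7,interpolation=cv2.INTER_NEAREST))
for y in (25,10,0,-10,-25):
    k=kk&(np.abs(Q[...,1]-y)<1.0); q=Q[k]; q=q[np.argsort(q[:,0])]; q=q[(q[:,0]>-80)&(q[:,0]<20)]
    print(y,[(round(a),round(b)) for a,_,b in q][::2])
k=show(86,96,(0,45),(-75,-30)); print('knob',k.sum(),Q[k].mean(0), (Q[k].max(0)+Q[k].min(0))/2,np.ptp(Q[k],axis=0))
E
python3 d.py
```

```text
n 5287 [  77   70   67  117  324  430  243  402  464  215  254 1139 1485]
25 [(-79, 66), (-78, 67), (-78, 67), (-77, 68), (-76, 65), (-74, 67), (-74, 68), (-73, 67), (-72, 68), (-72, 64), (-71, 64), (-70, 66), (-69, 64), (-68, 61), (-67, 61), (-66, 65), (-65, 65), (-64, 64), (-63, 61), (-63, 60), (-61, 64), (-60, 64), (-59, 65), (-59, 60), (-58, 59), (-56, 63), (-55, 63), (-54, 64), (-54, 61), (-54, 62), (-53, 61), (-51, 64), (-51, 64), (-49, 65), (-49, 63), (-48, 60), (-47, 62), (-47, 63), (-46, 64), (-45, 65), (-44, 65), (-43, 61), (-42, 61), (-9, 57), (-8, 67), (-7, 67), (-6, 67), (-5, 68), (-4, 68), (-3, 69), (-3, 67), (-2, 67), (-1, 68)]
10 [(-79, 67), (-78, 66), (-77, 66), (-76, 65), (-76, 67), (-75, 67), (-74, 69), (-73, 67), (-72, 68), (-72, 63), (-70, 64), (-70, 55), (-68, 59), (-67, 59), (-67, 61), (-65, 65), (-65, 57), (-65, 57), (-63, 60), (-62, 60), (-61, 62), (-60, 64), (-60, 56), (-58, 59), (-57, 60), (-56, 63), (-55, 63), (-55, 55), (-54, 58), (-53, 60), (-52, 59), (-51, 63), (-50, 63), (-50, 56), (-48, 60), (-47, 60), (-46, 64), (-45, 64), (-45, 56), (-43, 60), (-42,
[... 2140 characters left out ...]
2), (-59, 62), (-59, 53), (-59, 55), (-57, 60), (-55, 63), (-54, 51), (-54, 63), (-52, 59), (-50, 62), (-49, 46), (-49, 61), (-49, 49), (-47, 60), (-46, 62), (-45, 62), (-44, 62), (-42, 61), (-41, 41), (-41, 22), (-41, 61), (-41, 5), (-40, 5), (-37, 5), (-36, 6), (-35, 5), (-34, 5), (-31, 4), (-30, 5), (-29, 5), (-28, 4), (-27, 4), (-26, 5), (-25, 5), (-23, 5), (-22, 4), (-21, 4), (-20, 6), (-19, 5), (-18, 4), (-15, 5), (-14, 5), (-12, 5), (-11, 6), (-9, 5), (-8, 6), (-8, 40), (-8, 66), (-7, 68), (-6, 68), (-5, 68), (-4, 68), (-3, 69), (-3, 68), (-2, 67), (-1, 66)]
knob 122 [ 13.15984206 -52.71659048  93.43860609] [ 13.70398248 -53.74426845  91.33880741] [11.56557494 11.37857477  9.29829313]
```

View pics/cmap.png

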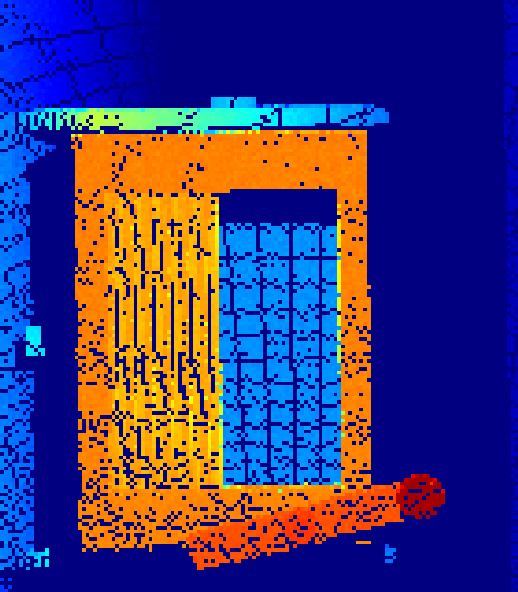

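```bash
cat > e.py <<'E'
from h import *
s=pickle.load(open('w1.pkl','rb')); P=cloud(s)
Rc,oc=C([.542,-.224,.053],np.radians(8.8))
def an(Rc,oc,pr=True):
    Q=((P-oc)@Rc)*1000
    x,y,z=Q[...,0],Q[...,1],Q[...,2]
    reg=(np.abs(x+31)<60)&(np.abs(y+8)<75)
    rim=reg&(z>oz-2.5)&(z<oz+2.5)
    # back wall inner edge: min x of rim in x>-20 per y bin
    E=[];F=[]
    for yb in range(-44,24,2):
        k=rim&(np.abs(y-yb)<1)&(x>-25)&(x<10); 
        f=reg&(np.abs(y-yb)<1)&(x>-45)&(x<-30)&(z>oz-62+20)
        if k.sum()>3: E.append((yb,x[k].min()))
        if f.sum()>1: F.append((yb,x[f].max()))
    E=np.array(E);F=np.array(F)
    S1=[];S2=[]
    for xb in range(-36,-12,2):
        k=rim&(np.abs(x-xb)<1)
        a=y[k&(y>10)]; b=y[k&(y<-30)]
        if len(a)>2: S1.append((xb,a.min()))
        if len(b)>2: S2.append((xb,b.max()))
    S1=np.array(S1);S2=np.array(S2)
    for n,A in (('back',E),('face',F),('left',S1),('right',S2)):
        p=np.polyfit(A[:,0],A[:,1],1); print(n,'slope',p[0].round(4),'med',np.median(A[:,1]).round(2),'n',len(A),'std',np.std(A[:,1]-np.polyval(p,A[:,0])).round(2))
    # planes
    k=rim&(y>30)&(x>-80)&(x<0); A=np.c_[x[k],y[k],np.ones(k.sum())]; print('rim L plane',np.linalg.lstsq(A,z[k],rcond=None)[0].round(4),np.median(z[k]))
    k=rim&(x>-75)&(x<0); A=np.c_[x[k],y[k],np.ones(k.sum())]; print('rim all plane',np.linalg.lstsq(A,z[k],rcond=None)[0].round(4),np.median(z[k]))
    k=reg&(x>-36)&(x<-12)&(y<15)&(y>-45)&(np.abs(z-(oz-62))<5); A=np.c_[x[k],y[k],np.ones(k.sum())]; print('floor',np.linalg.lstsq(A,z[k],rcond=None)[0].round(4),np.median(z[k]))
    k=reg&(z>oz+22)&(z<oz+36)&(y<-35); print('knob all',k.sum(),np.median(z[k]),cv2.minEnclosingCircle(np.c_[x[k],y[k]].astype(np.float32)))
oz=67.; an(Rc,oc)
s2=s
print('bench z near',np.nanmedian(P[400:420,300:340,2]))
for px in [(145,200),(110,310)]: print(dep(s,[px]))
E
python3 e.py
```

```text
back slope -0.0076 med -7.75 n 34 std 0.02
face slope 0.0409 med -41.12 n 34 std 2.5
left slope -0.0049 med 29.69 n 12 std 0.11
right slope 0.0049 med -51.78 n 12 std 0.31
rim L plane [-8.00000e-04  1.49000e-02  6.68958e+01] 67.5036234751162
rim all plane [2.40000e-03 6.60000e-03 6.72384e+01] 67.17378517406388
floor [-1.8000e-03  6.1000e-03  5.1885e+00] 5.136932086866306
knob all 141 95.35818752621299 ((13.647459030151367, -53.832786560058594), 5.96128511428833)
bench z near 0.35103349458208466
[[ 0.35095522 -0.23160094  0.00364211]]
[[ 3.20390190e-01 -3.52420931e-01  9.72520229e-05]]
```

The gap measures 33.4 mm (face to back wall), so it is the 33 mm one and needs the 31 mm block. That is the one at top px (249,230), which measured 30.8 mm. Moving above it for a close look.

Run:
```python
from h import *
Rc,oc=C([.542,-.224,.053],np.radians(8.8))
print('origin',oc+Rc@[-7.9e-3,-11.05e-3,5.1e-3],'knob w',oc+Rc@[13.65e-3,-53.8e-3,95.4e-3])
a=np.radians(-21)
rel(([.5625,.1387,.18],toolR([np.cos(a),np.sin(a),0],[0,0,-1])))
```

```text
origin [ 0.5344312  -0.23635334  0.05379421] knob w [ 0.51788063 -0.28217473  0.14364149]
rel [0.476, -0.1289, 0.5101] [35.416, 14.366, 15.538] deg 40.6 cm 41.3
```

Call:
drive_tool(series=[[[0.476,-0.129,0.51,35.4,14.4,15.5,60],[0.476,-0.129,0.51,35.4,14.4,15.5,60],[0.476,-0.129,0.51,35.4,14.4,15.5,60],[0.476,-0.129,0.51,35.4,14.4,15.5,60],[0.476,-0.129,0.51,35.4,14.4,15.5,60],[0.476,-0.129,0.51,35.4,14.4,15.5,60],[0.476,-0.129,0.51,35.4,14.4,15.5,60],[0.476,-0.129,0.51,35.4,14.4,15.5,60],[0.476,-0.129,0.51,35.4,14.4,15.5,60],[0.476,-0.129,0.51,35.4,14.4,15.5,60],[0.476,-0.129,0.51,35.4,14.4,15.5,60],[0.476,-0.129,0.51,35.4,14.4,15.5,60]]])

```text
time: 3.4
tool_pos: [0.5617, 0.1397, 0.1814]
ee_rot: [3.141, 0.0, 1.207]
wrist_force: [-0.4, -0.5, -0.4]
width: 0.0566
```

Run:
```python
from h import *
st(); s=snap('wrist','w2'); P=cloud(s); Z=P[...,2]
m=((Z>0.090)&(Z<0.106)).astype(np.uint8)
n,l,stt,ce=cv2.connectedComponentsWithStats(m)
for i in range(1,n):
    if stt[i,4]>150:
        q=P[l==i][:,:2]; r=cv2.minAreaRect((q*1000).astype(np.float32)); print(ce[i].round(0),stt[i,4],np.array(r[0]).round(1),np.array(r[1]).round(1),round(r[2],1),np.median(Z[l==i]).round(4))
```

```text
{'time': 3.4, 'joint_positions': [0.1462, 0.1565, 1.3415, -0.0007, 1.6428, 0.5099], 'tool_pos': [0.5617, 0.1397, 0.1814], 'ee_rot': [3.1406, 0.0002, 1.207], 'wrist_force': [-0.3739, -0.5442, -0.3899], 'wrist_torque': [-0.1242, 0.0837, 0.0134], 'width': 0.0566}
[280. 104.] 1645 [577.1 244.9] [21.1 35.9] 7.6 0.0985
[138. 145.] 2776 [471.4 255.9] [36.7 37.1] 79.6 0.0984
[314. 250.] 1857 [561.3 137.6] [35.6 31. ] 68.6 0.0987
[194. 278.] 1567 [464.2 150. ] [36.1 26.6] 71.3 0.0985
[  4. 282.] 199 [314.3 199.9] [23.3 10.4] 53.9 0.0935
[280. 335.] 311 [507.7  76.5] [18.3 17.8] 68.9 0.091
```

View pics/w2.png

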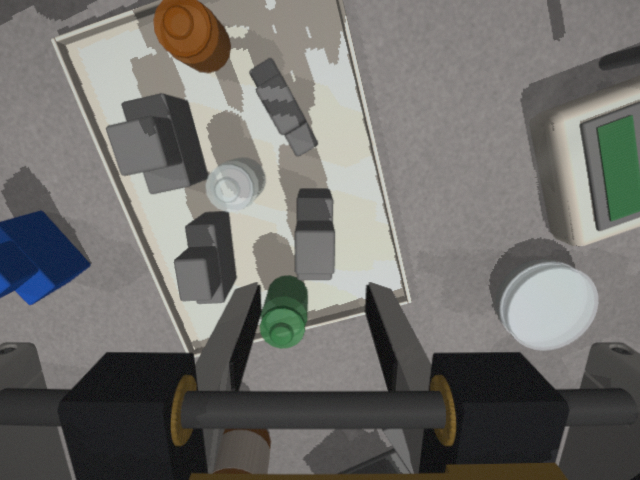

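The wrist view confirms it: of the grey blocks at (280,104) 21 mm, (138,145) 36 mm, (314,250) 31 mm and (194,278) 26 mm, the target is at (314,250). It measures 31.0 x 35.6 mm on top at height 98.7 mm, which matches. The blue look-alike (40,255) is outside the tray. Descending onto it.

Call:
drive_tool(series=[[[0,0,0.01,-0.2,0,4,60],[0,0,0.01,-0.2,0,7,60],[0,0,0.01,-0.2,0,9.5,60],[0,0,0.01,-0.2,0,10.6,60],[0,0,0.01,-0.2,0,11.15,60],[0,0,0.01,-0.2,0,11.15,60],[0,0,0.01,-0.2,0,11.15,50],[0,0,0.01,-0.2,0,11.15,40],[0,0,0.01,-0.2,0,11.15,30],[0,0,0.01,-0.2,0,11.15,20],[0,0,0.01,-0.2,0,11.15,20],[0,0,0.01,-0.2,0,11.15,20],[0,0,0.01,-0.2,0,11.15,20],[0,0,0.01,-0.2,0,11.15,20]]])

```text
time: 4.85
tool_pos: [0.5619, 0.1369, 0.071]
ee_rot: [3.139, -0.001, 1.195]
wrist_force: [-0.8, -0.4, 6.2]
width: 0.0302
```

Run:
```python
from h import *
st()
```

```text
{'time': 4.85, 'joint_positions': [0.1414, 0.2108, 1.5011, -0.0006, 1.4268, 0.5169], 'tool_pos': [0.5619, 0.1369, 0.071], 'ee_rot': [3.1388, -0.0009, 1.1954], 'wrist_force': [-0.7663, -0.3964, 6.2465], 'wrist_torque': [-0.0254, 0.1617, 0.0714], 'width': 0.0302}
```

Grip width is 30.2 mm, which by touch means the 31 mm block. Lifting it, and cross-checking the chamber pose with the top camera data.

Call:
drive_tool(series=[[[0,0,0,0,0,-0.5,20],[0,0,0,0,0,-2,20],[0,0,0,0,0,-5,20],[0,0,0,0,0,-9,20],[0,0,0,0,0,-14,20],[0,0,0,0,0,-19,20],[0,0,0,0,0,-23,20],[0,0,0,0,0,-23,20],[0,0,0,0,0,-23,20]]])

```text
time: 5.75
tool_pos: [0.5614, 0.137, 0.3016]
ee_rot: [3.138, -0.002, 1.195]
wrist_force: [0.4, 0.3, -2.7]
width: 0.031
```

```bash
cat > f.py <<'E'
from h import *
st()
s=pickle.load(open('top0.pkl','rb')); P=cloud(s)
Rc,oc=C([.53443,-.23635,.0535],np.radians(9.24))
Q=((P-oc)@Rc)*1000; x,y,z=[Q[...,i] for i in range(3)]
k=(np.abs(z-62)<4)&(x>-90)&(x<30)&(np.abs(y)<70)
print('rim z',np.median(z[k]))
kb=k&(np.abs(y)<30)&(x>-10); print('backwall x range',np.percentile(x[kb],[2,50,98]))
kl=k&(y>35)&(x>-65)&(x<0); print('left y',np.percentile(y[kl],[2,50,98]))
kr=k&(y<-30)&(x>-65)&(x<-30); print('right y',np.percentile(y[kr],[2,50,98]))
kn=(z>86)&(z<96)&(y<-30)&(y>-75)&(x>0)&(x<45); print('knob',kn.sum(),Q[kn].mean(0))
kc=(z>54)&(z<59)&(np.abs(y)<30)&(x<-25)&(x>-50); print('face edge',np.percentile(x[kc],[90,98]))
E
python3 f.py
python3 - <<'E'
import sys; sys.path.insert(0,'.')
E
```

```text
{'time': 5.75, 'joint_positions': [0.1417, 0.1493, 1.1133, -0.0007, 1.8747, 0.5168], 'tool_pos': [0.5614, 0.137, 0.3016], 'ee_rot': [3.1376, -0.0015, 1.1954], 'wrist_force': [0.4079, 0.3134, -2.71], 'wrist_torque': [-0.1105, 0.1163, 0.0282], 'width': 0.031}
rim z 60.434950304669634
backwall x range [ 1.84506383  6.4305434  11.14398343]
left y [37.34518251 49.08455    57.63547299]
right y [-56.57795482 -45.57285813 -32.03769698]
knob 26 [ 24.22277462 -41.31893935  89.43857988]
face edge [-33.46969371 -31.55472302]
```

```bash
cat > g.py <<'E'
from h import *
Rc,oc=C([.5350,-.2362,.0535],np.radians(9.24))
def tgt(x,y,z): return (oc+Rc@(np.array([x,y,z])/1000),toolR(Rc[:,0],-Rc[:,2]))
def tool_in_c():
    o=robot.get_obs(); R0=R.from_euler('xyz',o['ee_rot']).as_matrix()
    print('tool in chamber',(Rc.T@(o['tool_pos']-oc)*1000).round(2),'rot',R.from_matrix((toolR(Rc[:,0],-Rc[:,2])).T@R0).as_rotvec().round(4),'F in c',(Rc.T@o['wrist_force']).round(2),'T',(Rc.T@o['wrist_torque']).round(2),'w',round(o['width'],4),'t',o['time'])
E
python3 - <<'E'
from g import *
print(tgt(-16.5,0,155)); rel(tgt(-16.5,0,155))
E
```

```text
(array([ 0.44879652, -0.25022368,  0.1826106 ]), array([[-0.1605703 ,  0.87149082,  0.46337989],
       [ 0.98702441,  0.14177516,  0.07538319],
       [ 0.        ,  0.46947156, -0.88294759]]))
rel [-0.4725, 0.1307, -0.5258] [-40.172, 3.677, 11.854] deg 41.2 cm 42.0
```

Run:
```python
from g import *
rel(tgt(-16.5,0,200),tgt(-16.5,0,155))
```

```text
rel [-0.4725, 0.1307, -0.5258] [-41.246, 1.877, 7.872] deg 41.2 cm 42.0
rel [-0.4725, 0.1307, -0.5258] [-40.172, 3.677, 11.854] deg 41.2 cm 42.0
```

Call:
drive_tool(series=[[[-0.1,0.03,-0.12,-3,0.2,0.6,20],[-0.2,0.06,-0.23,-7,0.4,1.5,20],[-0.3,0.09,-0.35,-12,0.6,2.4,20],[-0.4,0.11,-0.45,-16.5,0.8,3.2,20],[-0.4725,0.1307,-0.5258,-21,1,4,20],[-0.4725,0.1307,-0.5258,-26,1.2,5,20],[-0.4725,0.1307,-0.5258,-31,1.4,6,20],[-0.4725,0.1307,-0.5258,-35,1.6,7,20],[-0.4725,0.1307,-0.5258,-38.5,1.8,7.5,20],[-0.4725,0.1307,-0.5258,-41.2,1.9,7.9,20],[-0.4725,0.1307,-0.5258,-41.2,1.9,7.9,20],[-0.4725,0.1307,-0.5258,-40.9,2.4,9,20],[-0.4725,0.1307,-0.5258,-40.5,3.1,10.5,20],[-0.4725,0.1307,-0.5258,-40.17,3.68,11.85,20],[-0.4725,0.1307,-0.5258,-40.17,3.68,11.85,20],[-0.4725,0.1307,-0.5258,-40.17,3.68,11.85,20]]])

```text
time: 7.35
tool_pos: [0.4489, -0.2482, 0.1813]
ee_rot: [2.654, -0.002, 1.735]
wrist_force: [-0.1, 0.3, -1.8]
width: 0.0309
```

Run:
```python
from g import *
tool_in_c(); snap('wrist','w3'); snap('scene','s3'); snap('top','t3')
i=cv2.imread('pics/w3.png'); cv2.imwrite('pics/w3c.png',cv2.resize(i[130:330,180:440],None,fx=3,fy=3,interpolation=cv2.INTER_CUBIC))
i=cv2.imread('pics/s3.png'); cv2.imwrite('pics/s3c.png',cv2.resize(i[130:300,140:340],None,fx=3.5,fy=3.5,interpolation=cv2.INTER_CUBIC))
```

```text
tool in chamber [-16.78   2.   153.61] rot [ 0.0013  0.0033 -0.0011] F in c [-0.91  0.33 -1.53] T [-0.04  0.48  0.03] w 0.0309 t 7.35
```

View pics/w3.png

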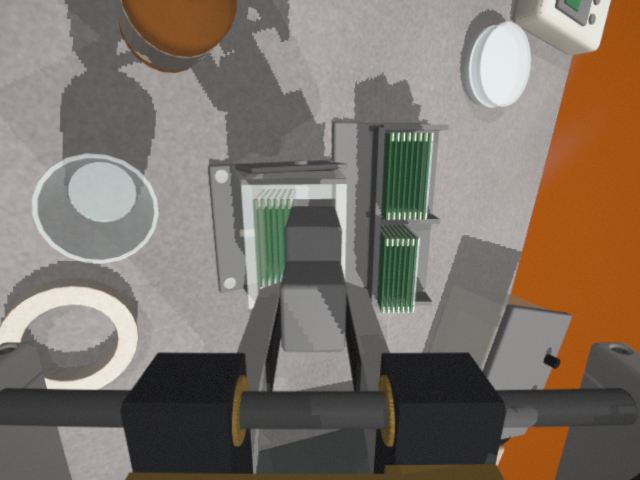

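View pics/s3c.png

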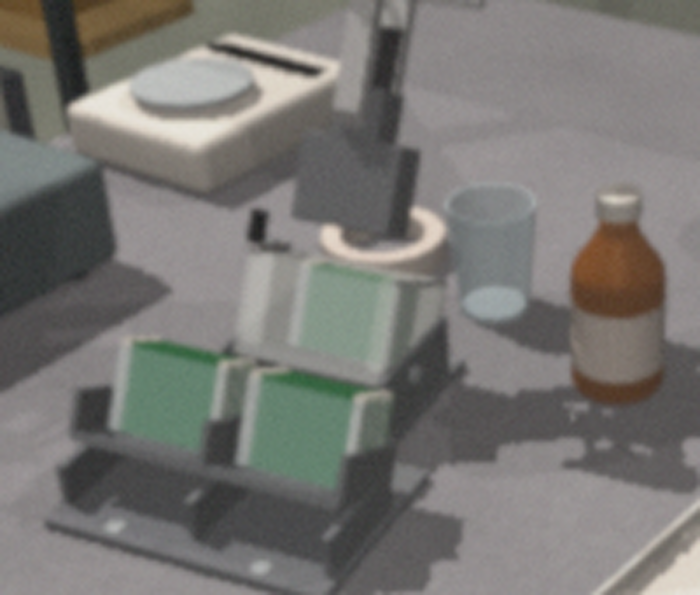

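Block held straight above the gap, its foot at about px (313,210), with the mouth corner visible beyond it. Measuring block against gap in this same view.

```bash
cat > m.py <<'E'
from g import *
import sys
def meas(s):
    P=cloud(s); Q=((P-oc)@Rc)*1000; x,y,z=[Q[...,i] for i in range(3)]
    rim=(np.abs(z-62.5)<3)
    E=[];F=[]
    for yb in np.arange(0,40,2.):
        k=rim&(np.abs(y-yb)<1)&(x>-10)&(x<12)
        if k.sum()>4: E.append((yb,x[k].min(),x[k].max()))
        f=(np.abs(y-yb)<1)&(z>40)&(z<66)&(x>-45)&(x<-28)
        if f.sum()>3: F.append((yb,x[f].max()))
    E=np.array(E);F=np.array(F)
    print('back wall y,inner,outer',E.round(1).tolist()); print('face',F.round(1).tolist())
    kl=rim&(y>36)&(y<60)&(x>-60)&(x<0); print('left wall y inner/outer',np.percentile(y[kl],[1,99]).round(1),'rim z',np.median(z[kl]).round(2))
    # block left end face: y in 30..44, z>75
    o=robot.get_obs(); tz=(Rc.T@(o['tool_pos']-oc)*1000)[2]
    for zb in np.arange(tz-64,tz-8,6):
        k=(np.abs(z-zb)<3)&(y>20)&(y<50)&(x>-50)&(x<20)&(z>68)
        if k.sum()>10: print('blk z',zb.round(1),'x',np.percentile(x[k],[1,99]).round(1),'y',np.median(y[k]).round(1),k.sum())
    # tab top
    k=(np.abs(z-(tz+27))<4)&(np.abs(y)<25)&(np.abs(x+16)<25); print('tab top',k.sum(),np.percentile(x[k],[1,50,99]).round(1),np.percentile(y[k],[1,99]).round(1),np.median(z[k]).round(1))
if __name__=='__main__':
    tool_in_c(); meas(pickle.load(open(sys.argv[1]+'.pkl','rb')))
E
python3 m.py w3
```

```text
tool in chamber [-15.78   0.24 155.49] rot [-0.0007 -0.0006 -0.0012] F in c [-0.55 -0.26 -2.34] T [-0.07  0.51 -0.02] w 0.0305 t 7.5
back wall y,inner,outer [[0.0, 4.5, 6.8], [2.0, 4.4, 6.9], [4.0, 4.3, 6.9], [6.0, 4.4, 6.7], [8.0, 4.2, 6.6], [10.0, 5.0, 6.7], [12.0, 5.0, 7.3], [14.0, 4.9, 7.3], [16.0, 4.8, 7.3], [18.0, 4.0, 7.2], [20.0, 3.2, 7.1], [22.0, 2.5, 7.2], [24.0, 2.4, 7.1], [26.0, 1.6, 7.0], [28.0, 0.7, 7.0], [30.0, -0.1, 6.9], [32.0, -0.1, 6.8], [34.0, -0.9, 6.7], [36.0, -0.8, 6.8], [38.0, -0.9, 6.7]]
face [[0.0, -41.6], [2.0, -41.5], [4.0, -41.6], [6.0, -41.6], [8.0, -41.7], [10.0, -41.8], [12.0, -41.7], [14.0, -41.7], [16.0, -40.7], [18.0, -39.8], [20.0, -39.6], [22.0, -38.6], [24.0, -37.9], [26.0, -37.7], [28.0, -36.9], [30.0, -36.9], [32.0, -33.8], [34.0, -33.9], [36.0, -33.9], [38.0, -33.8]]
left wall y inner/outer [37.3 55.5] rim z 62.7
blk z 91.5 x [-32.1  -3. ] y 40.0 46
blk z 97.5 x [-32.3  -3.7] y 40.0 82
blk z 103.5 x [-32.6  -3.9] y 40.0 85
blk z 109.5 x [-32.7  -3.5] y 39.9 93
blk z 115.5 x [-31.9  -3.3] y 39.9 95
blk z 121.5 x [-32.4  -3.3] y 39.9 105
blk z 127.5 x [-32.2  -3.6] y 39.8 105
blk z 133.5 x [-32.4  -3.5] y 39.8 123
blk z 139.5 x [-32.5  -3.4] y 39.8 141
blk z 145.5 x [-33.2  -2.8] y 31.2 1563
tab top 4908 [-38.2 -17.4   6.1] [-14.2  20.6] 181.9
```

Run:
```python
from g import *
tool_in_c(); rel(tgt(-16.3,-.9,140))
```

```text
tool in chamber [-15.78   0.24 155.49] rot [-0.0007 -0.0006 -0.0012] F in c [-0.55 -0.26 -2.34] T [-0.07  0.51 -0.02] w 0.0305 t 7.5
rel [0.0007, 0.0006, 0.0012] [-0.113, -0.053, 1.549] deg 0.1 cm 1.6
```

Call:
drive_tool(series=[[[0,0,0.001,-0.11,-0.05,0.5,20],[0,0,0.001,-0.11,-0.05,1.0,20],[0,0,0.001,-0.11,-0.05,1.3,20],[0,0,0.001,-0.11,-0.05,1.55,20],[0,0,0.001,-0.11,-0.05,1.55,20],[0,0,0.001,-0.11,-0.05,1.55,20],[0,0,0.001,-0.11,-0.05,1.55,20]]])

```text
time: 8.2
tool_pos: [0.4561, -0.25, 0.1696]
ee_rot: [2.652, 0.001, 1.732]
wrist_force: [0.2, -0.1, -2.3]
width: 0.0308
```

```bash
python3 - <<'E'
from g import *
tool_in_c(); s=snap('wrist','w4'); tool_in_c()
i=cv2.imread('pics/w4.png'); cv2.imwrite('pics/w4c.png',cv2.resize(i[150:300,210:380],None,fx=4,fy=4,interpolation=cv2.INTER_CUBIC))
E
python3 m.py w4
```

```text
tool in chamber [-16.18  -0.98 140.14] rot [-0.0008 -0.0008 -0.0003] F in c [-0.92 -0.1  -2.13] T [-0.11  0.5   0.02] w 0.0308 t 8.2
tool in chamber [-16.16  -0.99 140.17] rot [-0.0009 -0.0009 -0.0003] F in c [-1.83  0.41 -1.82] T [-0.07  0.56 -0.02] w 0.0307 t 8.25
tool in chamber [-16.16  -0.99 140.17] rot [-0.0009 -0.0009 -0.0003] F in c [-1.83  0.41 -1.82] T [-0.07  0.56 -0.02] w 0.0307 t 8.25
back wall y,inner,outer [[0.0, 4.2, 7.2], [2.0, 4.2, 7.2], [4.0, 4.1, 7.2], [6.0, 4.0, 7.1], [8.0, 4.1, 7.0], [10.0, 4.0, 6.9], [12.0, 4.7, 6.9], [14.0, 4.6, 6.8], [16.0, 4.5, 6.9], [18.0, 3.9, 6.8], [20.0, 3.0, 6.7], [22.0, 2.2, 6.7], [24.0, 2.1, 6.6], [26.0, 1.4, 6.6], [28.0, 0.6, 7.2], [30.0, -0.1, 7.2], [32.0, -0.9, 7.2], [34.0, -0.9, 6.9], [36.0, -0.9, 7.1], [38.0, -0.9, 6.9]]
face [[0.0, -39.7], [2.0, -39.7], [4.0, -39.6], [6.0, -39.6], [8.0, -39.5], [10.0, -39.4], [12.0, -39.4], [14.0, -39.4], [16.0, -39.3], [18.0, -38.3], [20.0, -37.6], [22.0, -36.7], [24.0, -36.7], [26.0, -35.4], [28.0, -34.7], [30.0, -33.9], [32.0, -33.9], [34.0, -33.8], [36.0, -33.9], [38.0, -33.9]]
left wall y inner/outer [37.1 55.4] rim z 62.71
blk z 76.2 x [-31.3  -4.6] y 36.8 34
blk z 82.2 x [-31.   -2.4] y 36.8 69
blk z 88.2 x [-32.   -2.6] y 36.9 78
blk z 94.2 x [-32.   -3.4] y 36.8 90
blk z 100.2 x [-31.1  -2.6] y 36.8 93
blk z 106.2 x [-31.4  -2.2] y 36.7 104
blk z 112.2 x [-31.6  -2.8] y 36.8 110
blk z 118.2 x [-31.5  -2.7] y 36.8 125
blk z 124.2 x [-32.   -2.9] y 36.7 126
blk z 130.2 x [-32.7  -1.7] y 36.5 229
tab top 4962 [-37.9 -16.9   5.9] [-17.   17.8] 168.4
```

View pics/w4c.png

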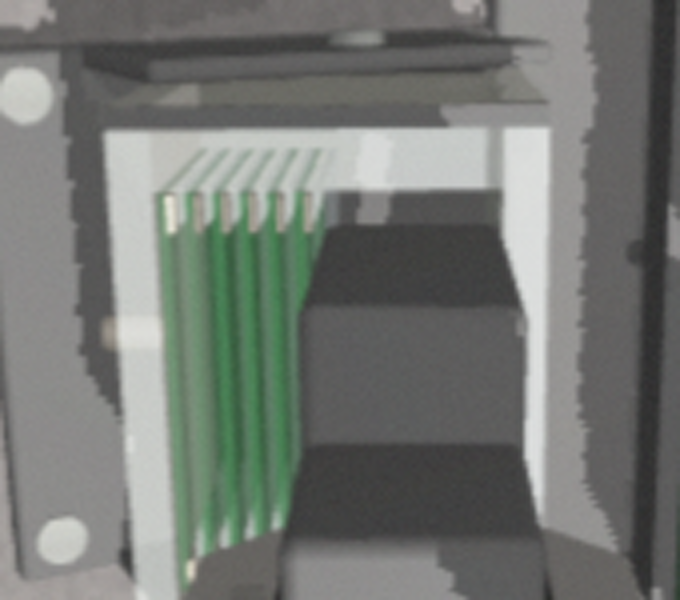

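Block is within 0.3 mm of the gap centre and within 0.2 mm sideways. Lowering in small force-checked steps.

Call:
drive_tool(series=[[[0.001,0.001,0,0,-0.02,0.2,20],[0.001,0.001,0,0,-0.02,0.45,20],[0.001,0.001,0,0,-0.02,0.7,20],[0.001,0.001,0,0,-0.02,0.9,20],[0.001,0.001,0,0,-0.02,1.05,20],[0.001,0.001,0,0,-0.02,1.2,20],[0.001,0.001,0,0,-0.02,1.3,20],[0.001,0.001,0,0,-0.02,1.3,20]]])

```text
time: 9.05
tool_pos: [0.462, -0.249, 0.158]
ee_rot: [2.653, -0.0, 1.732]
wrist_force: [-0.2, -0.7, -2.1]
width: 0.0308
```

```bash
python3 -c "
from g import *
tool_in_c()"
```

```text
tool in chamber [-16.4   -0.91 127.03] rot [ 0.0003  0.0004 -0.0003] F in c [-1.24 -0.7  -1.77] T [-0.09  0.54  0.01] w 0.0308 t 9.05
```

No contact. Going on past the glass top.

Call:
drive_tool(series=[[[0,0,0,0,0,0.15,20],[0,0,0,0,0,0.3,20],[0,0,0,0,0,0.45,20],[0,0,0,0,0,0.6,20],[0,0,0,0,0,0.7,20],[0,0,0,0,0,0.7,20]]])

```text
time: 9.65
tool_pos: [0.4652, -0.2484, 0.1515]
ee_rot: [2.653, -0.001, 1.733]
wrist_force: [0.9, 0.9, -2.2]
width: 0.031
```

```bash
python3 -c "
from g import *
tool_in_c()"
```

```text
tool in chamber [-16.55  -0.81 119.8 ] rot [ 0.0005  0.0007 -0.0002] F in c [-0.13  0.74 -2.4 ] T [-0.05  0.54  0.05] w 0.031 t 9.65
```

Call:
drive_tool(series=[[[0,0,0,0,0,0.2,20],[0,0,0,0,0,0.5,20],[0,0,0,0,0,0.8,20],[0,0,0,0,0,1.1,20],[0,0,0,0,0,1.4,20],[0,0,0,0,0,1.6,20],[0,0,0,0,0,1.6,20]]])

```text
time: 10.35
tool_pos: [0.4726, -0.2469, 0.137]
ee_rot: [2.654, -0.001, 1.733]
wrist_force: [0.4, 0.2, -2.4]
width: 0.0306
```

```bash
python3 -c "
from g import *
tool_in_c()"
```

```text
tool in chamber [-16.68  -0.58 103.41] rot [ 0.0008  0.0013 -0.0001] F in c [-0.78  0.12 -2.31] T [-0.09  0.49  0.01] w 0.0306 t 10.35
```

Call:
drive_tool(series=[[[-0.001,-0.001,0,-0.02,0.02,0.2,20],[-0.001,-0.001,0,-0.02,0.02,0.5,20],[-0.001,-0.001,0,-0.02,0.02,0.8,20],[-0.001,-0.001,0,-0.03,0.02,1.1,20],[-0.001,-0.001,0,-0.03,0.03,1.4,20],[-0.001,-0.001,0,-0.03,0.03,1.7,20],[-0.001,-0.001,0,-0.03,0.03,2.0,20],[-0.001,-0.001,0,-0.03,0.03,2.0,20]]])

```text
time: 11.15
tool_pos: [0.4822, -0.2454, 0.1189]
ee_rot: [2.653, -0.001, 1.732]
wrist_force: [0.4, 0.0, -2.1]
width: 0.0309
```

```bash
python3 -c "
from g import *
tool_in_c()"
```

```text
tool in chamber [-16.66  -0.59  82.9 ] rot [0.0002 0.0011 0.0001] F in c [-0.6  -0.04 -2.05] T [-0.02  0.53  0.08] w 0.0309 t 11.15
```

Call:
drive_tool(series=[[[0,-0.001,0,-0.02,0.02,0.3,20],[0,-0.001,0,-0.02,0.02,0.6,20],[0,-0.001,0,-0.02,0.02,0.9,20],[0,-0.001,0,-0.02,0.02,1.1,20],[0,-0.001,0,-0.02,0.02,1.2,20],[0,-0.001,0,-0.02,0.02,1.3,20],[0,-0.001,0,-0.02,0.02,1.3,20]]])

```text
time: 11.85
tool_pos: [0.4884, -0.2445, 0.1074]
ee_rot: [2.653, -0.0, 1.732]
wrist_force: [-0.8, 0.3, -2.7]
width: 0.031
```

```bash
python3 -c "
from g import *
tool_in_c()"
```

```text
tool in chamber [-16.49  -0.74  69.78] rot [0.0003 0.0002 0.0001] F in c [-1.92  0.39 -2.09] T [-0.01  0.54  0.05] w 0.031 t 11.85
```

Call:
drive_tool(series=[[[0,0,0,0,0,0.08,20],[0,0,0,0,0,0.16,20],[0,0,0,0,0,0.24,20],[0,0,0,0,0,0.28,20],[0,0,0,0,0,0.28,20]]])

```text
time: 12.35
tool_pos: [0.4897, -0.2443, 0.1049]
ee_rot: [2.653, -0.0, 1.732]
wrist_force: [0.8, -0.1, -2.0]
width: 0.0308
```

```bash
python3 -c "
from g import *
tool_in_c()"
```

```text
tool in chamber [-16.53  -0.72  66.95] rot [0.0003 0.0002 0.0001] F in c [-0.32 -0.21 -2.14] T [-0.01  0.5   0.03] w 0.0308 t 12.35
```

Call:
drive_tool(series=[[[0,0,0,0,0,0.05,20],[0,0,0,0,0,0.1,20],[0,0,0,0,0,0.15,20],[0,0,0,0,0,0.15,20]]])

```text
time: 12.75
tool_pos: [0.4902, -0.2443, 0.1042]
ee_rot: [2.654, 0.0, 1.733]
wrist_force: [-4.4, 1.7, 2.1]
width: 0.0309
```

```bash
python3 -c "
from g import *
tool_in_c(); snap('wrist','w5')
s=pickle.load(open('w5.pkl','rb'))
P=cloud(s); Q=((P-oc)@Rc)*1000; x,y,z=[Q[...,i] for i in range(3)]
k=(y>20)&(y<35)&(x>-28)&(x<-5); print('shoulder z',np.percentile(z[k],[5,50,95]).round(1),k.sum())
k=(np.abs(y)<10)&(x>-28)&(x<-5)&(z>80); print('tab z',np.percentile(z[k],[5,50,95]).round(1),k.sum())
k=(y>43)&(y<54)&(x>-50)&(x<-5)&(z>50)&(z<70); print('rim z',np.percentile(z[k],[5,50,95]).round(1),k.sum())
"
```

```text
tool in chamber [-16.41  -0.75  66.16] rot [ 0.0007  0.0002 -0.0005] F in c [-2.62  2.43  3.82] T [0.2  1.02 0.  ] w 0.0309 t 12.75
shoulder z [ 60.2 181.  183.1] 5103
tab z [93.7 94.6 95.5] 1878
rim z [61.7 62.7 63.7] 1837
```

Floor contact was felt (z force from -2 to +4 N). The tab top is 31.9 mm above the rim, against 32 expected, so the block is home. Releasing and backing out along the chamber axis.

Call:
drive_tool(series=[[[0,0,0,0,0,0,38],[0,0,0,0,0,0,42],[0,0,0,0,0,0,45],[0,0,0,0,0,0,45],[0,0,0,0,0,-1,45],[0,0,0,0,0,-3,45],[0,0,0,0,0,-5,45],[0,0,0,0,0,-9,45],[0,0,0,0,0,-13,45],[0,0,0,0,0,-13,45],[0,0,0,0,0,-13,45],[0,0,0,0,0,-13,45]]])

```text
time: 14.0
tool_pos: [0.4296, -0.2536, 0.2178]
ee_rot: [2.655, -0.002, 1.733]
wrist_force: [-0.3, 0.1, -0.0]
width: 0.0425
```

```bash
cat > k.py <<'E'
from g import *
import sys
n=sys.argv[1]
tool_in_c(); s=snap('wrist',n)
P=cloud(s); Q=((P-oc)@Rc)*1000; x,y,z=[Q[...,i] for i in range(3)]
k=(np.abs(y)<15)&(x>-40)&(x<5)&(z>85)&(z<105); q=Q[k]; print('tab',np.median(q,0).round(1),np.percentile(q[:,0],[2,98]).round(1),'z',np.percentile(z[k],[5,50,95]).round(1))
k=(y>20)&(y<35)&(x>-28)&(x<-5)&(z<80); print('shoulderL z',np.percentile(z[k],[5,50,95]).round(1),k.sum())
k=(y<-20)&(y>-35)&(x>-28)&(x<-5)&(z<80); print('shoulderR z',np.percentile(z[k],[5,50,95]).round(1) if k.sum() else None,k.sum())
k=(y>43)&(y<54)&(x>-50)&(x<-5)&(z>50)&(z<70); print('rim z',np.median(z[k]).round(1))
k=(z>86)&(z<97)&(y<-25)&(y>-80)&(x>-40)&(x<45); 
if k.sum(): print('knob',k.sum(),np.median(z[k]),cv2.minEnclosingCircle(np.c_[x[k],y[k]].astype(np.float32)))
E
python3 k.py w6; sed -i 's/x/x/' k.py; python3 -c "
import cv2;i=cv2.imread('pics/w6.png');cv2.imwrite('pics/w6c.png',cv2.resize(i[140:330,180:420],None,fx=3,fy=3,interpolation=cv2.INTER_CUBIC))"
```

```text
tool in chamber [-17.16  -0.22 195.17] rot [0.0018 0.0017 0.0003] F in c [-0.22  0.18  0.09] T [-0.07  0.29  0.06] w 0.0425 t 14.0
tab [-17.9   0.2  94.5] [-32.7  -3.3] z [93.2 94.5 95.7]
shoulderL z [59.5 60.7 61.9] 441
shoulderR z [59.4 60.6 61.4] 126
rim z 62.7
knob 7 86.97183770915267 ((20.040203094482422, -39.38896942138672), 4.488345146179199)
```

View pics/w6c.png

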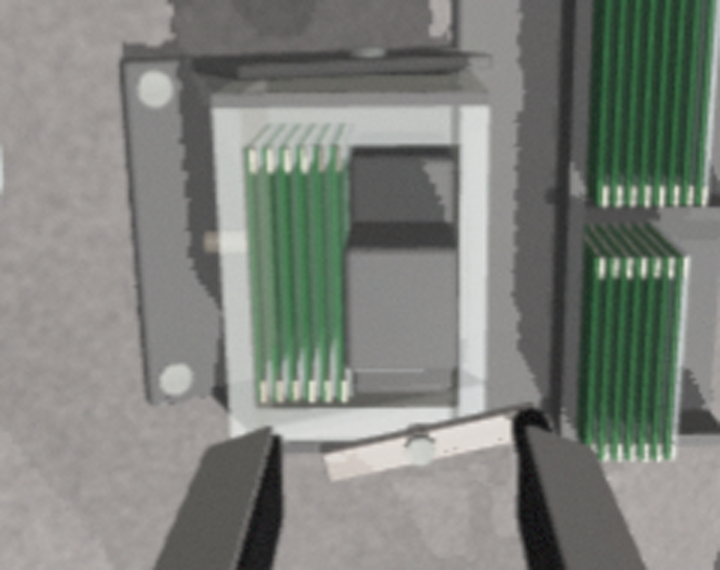

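The block is home: shoulder 2.0 mm under the rim on both sides, tab top at 94.5. The turnbutton is open, pivot at crop (418,447), knob at (530,420). Next I'll work out the knob arc.

Run:
```python
from g import *
s=pickle.load(open('w1.pkl','rb'))
P=cloud(s); Q=((P-oc)@Rc)*1000; x,y,z=[Q[...,i] for i in range(3)]
k=(z>84)&(z<97)&(y<-25)&(y>-70)&(x>-5)&(x<45); c=cv2.minEnclosingCircle(np.c_[x[k],y[k]].astype(np.float32)); print('knob',k.sum(),np.median(z[k]),c)
k=(z>64.8)&(z<70)&(y<-38)&(y>-75)&(x>-50)&(x<14); r=cv2.minAreaRect(np.c_[x[k],y[k]].astype(np.float32)); print('bar',k.sum(),r)
kn=np.array(c[0])+[1,0]; d=kn-np.array([-12,-51]); print('r',np.hypot(*d),'theta',np.pi/2+np.arctan2(d[1],d[0]))
st()
rel(tgt(21,-42.5,150),tgt(21,-42.5,71))
```

```text
knob 142 90.93828925322705 ((20.87814712524414, -42.66776657104492), 5.957676410675049)
bar 452 ((-13.121841430664062, -50.982059478759766), (57.600830078125, 10.693449974060059), 12.762222290039062)
r 34.88774808660319 theta 1.8119569119868515
{'time': 14.05, 'joint_positions': [-0.9547, -0.277, 1.7615, 0.4386, 1.4443, -1.1252], 'tool_pos': [0.4297, -0.2533, 0.2173], 'ee_rot': [2.655, -0.0026, 1.7328], 'wrist_force': [0.7618, -0.0511, 0.7732], 'wrist_torque': [-0.1417, 0.2735, -0.0516], 'width': 0.0422}
rel [-0.0021, -0.0026, -0.0005] [-4.26, 3.844, 4.452] deg 0.2 cm 7.3
rel [-0.0021, -0.0026, -0.0005] [-4.281, 3.861, 12.352] deg 0.2 cm 13.6
```

Call:
drive_tool(series=[[[-0.002,-0.003,0,-2.2,2.0,2.0,38],[-0.002,-0.003,0,-4.27,3.87,4.0,38],[-0.002,-0.003,0,-4.27,3.87,5.5,38],[-0.002,-0.003,0,-4.27,3.87,7.5,38],[-0.002,-0.003,0,-4.28,3.88,9.5,38],[-0.002,-0.003,0,-4.28,3.88,9.5,38],[-0.002,-0.003,0,-4.28,3.88,9.5,38]]])

```text
time: 14.75
tool_pos: [0.514, -0.2817, 0.1498]
ee_rot: [2.655, -0.003, 1.732]
wrist_force: [-0.0, -0.0, -0.5]
width: 0.0354
```

Run:
```python
from g import *
tool_in_c(); s=snap('wrist','w7'); rel(tgt(21.3,-42.7,72))
```

```text
tool in chamber [ 20.43 -41.54  98.21] rot [0.0018 0.0026 0.0009] F in c [-0.3  -0.01 -0.46] T [-0.04  0.23  0.03] w 0.0354 t 14.75
rel [-0.0005, -0.0005, -0.0004] [-0.047, 0.012, 2.731] deg 0.0 cm 2.7
```

View pics/w7.png

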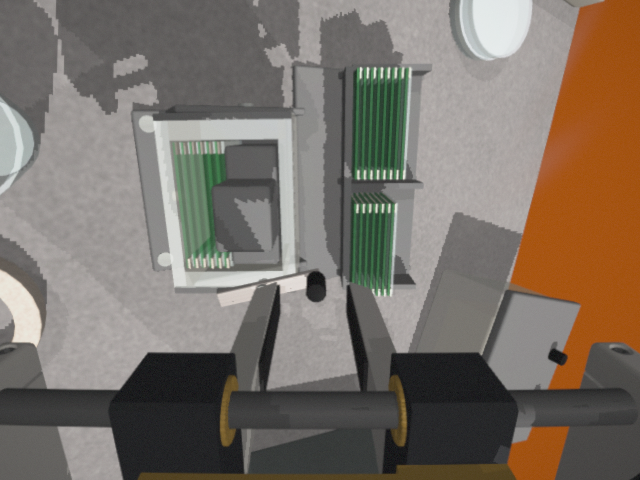

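The knob is at (316,287), centred between the fingertips. Lowering over it and closing.

Call:
drive_tool(series=[[[0,0,0,-0.05,0.01,1.0,38],[0,0,0,-0.05,0.01,2.0,38],[0,0,0,-0.05,0.01,2.7,38],[0,0,0,-0.05,0.01,2.7,38],[0,0,0,-0.05,0.01,2.7,28],[0,0,0,-0.05,0.01,2.7,18],[0,0,0,-0.05,0.01,2.7,8],[0,0,0,-0.05,0.01,2.7,5],[0,0,0,-0.05,0.01,2.7,5]]])

```text
time: 15.7
tool_pos: [0.5274, -0.281, 0.1281]
ee_rot: [2.652, 0.0, 1.732]
wrist_force: [1.3, -0.3, 0.9]
width: 0.0109
```

Run:
```python
from g import *
tool_in_c()
o=robot.get_obs(); p=Rc.T@(o['tool_pos']-oc)*1000
piv=np.array([-11.8,-51]); d=p[:2]-piv; th0=np.pi/2+np.arctan2(d[1],d[0]); r0=np.hypot(*d); print('theta',th0,'r',r0)
for th in np.linspace(th0,0.0,15)[1:]:
    r=34+(r0-34)*th/th0
    q=[piv[0]+r*np.sin(th),piv[1]-r*np.cos(th)]; dx,dy=np.array(q)-p[:2]; print(round(th,2),'tx',round(dy/10,2),'ty',round(dx/10,2))
```

```text
tool in chamber [ 22.03 -42.98  72.75] rot [-0.0009 -0.0002  0.0002] F in c [ 1.52 -0.49  0.18] T [-0.05 -0.07  0.04] w 0.0109 t 15.7
theta 1.8036360476279414 r 34.77114647076968
1.67 tx -0.44 ty 0.07
1.55 tx -0.89 ty 0.08
1.42 tx -1.33 ty 0.04
1.29 tx -1.77 ty -0.07
1.16 tx -2.18 ty -0.22
1.03 tx -2.57 ty -0.43
0.9 tx -2.93 ty -0.69
0.77 tx -3.26 ty -0.99
0.64 tx -3.54 ty -1.32
0.52 tx -3.78 ty -1.7
0.39 tx -3.97 ty -2.1
0.26 tx -4.1 ty -2.51
0.13 tx -4.18 ty -2.95
0.0 tx -4.2 ty -3.38
```

Call:
drive_tool(series=[[[0,0,0,-0.22,0.04,0,5],[0,0,0,-0.44,0.07,0,5],[0,0,0,-0.89,0.08,0,5],[0,0,0,-1.33,0.04,0,5],[0,0,0,-1.77,-0.07,0,5],[0,0,0,-2.18,-0.22,0,5],[0,0,0,-2.57,-0.43,0,5],[0,0,0,-2.57,-0.43,0,5]]])

```text
time: 16.5
tool_pos: [0.5293, -0.3079, 0.1268]
ee_rot: [2.648, 0.001, 1.73]
wrist_force: [5.7, 1.3, -0.0]
width: 0.0111
```

```bash
cat > arc.py <<'E'
from g import *
import sys
tool_in_c()
o=robot.get_obs(); p=Rc.T@(o['tool_pos']-oc)*1000
piv=np.array([-11.8,-51]); d=p[:2]-piv; th0=np.pi/2+np.arctan2(d[1],d[0]); r0=np.hypot(*d); print('theta',th0,'r',r0)
for th in np.arange(th0,-0.11,-0.12)[1:]:
    q=[piv[0]+r0*np.sin(th),piv[1]-r0*np.cos(th)]; dx,dy=np.array(q)-p[:2]; print(round(th,2),'tx',round(dy/10,2),'ty',round(dx/10,2))
E
python3 arc.py
```

```text
tool in chamber [ 19.28 -69.88  72.79] rot [-0.0046 -0.002   0.0012] F in c [ 5.12  0.4  -2.75] T [ 0.2  -0.88 -0.17] w 0.0111 t 16.5
theta 1.0249338854763455 r 36.35977969235758
0.9 tx -0.36 ty -0.25
0.78 tx -0.68 ty -0.54
0.66 tx -0.97 ty -0.86
0.54 tx -1.22 ty -1.22
0.42 tx -1.42 ty -1.61
0.3 tx -1.58 ty -2.02
0.18 tx -1.69 ty -2.44
0.06 tx -1.74 ty -2.87
-0.06 tx -1.74 ty -3.31
```

Call:
drive_tool(series=[[[0.004,0.002,0,-0.34,-0.23,0,5],[0.004,0.002,0,-0.65,-0.5,0,5],[0.004,0.002,0,-0.93,-0.82,0,5],[0.004,0.002,0,-1.16,-1.18,0,5],[0.004,0.002,0,-1.35,-1.57,0,5],[0.004,0.002,0,-1.5,-2.0,0,5],[0.004,0.002,0,-1.6,-2.4,0,5],[0.004,0.002,0,-1.63,-2.7,0,5],[0.004,0.002,0,-1.63,-2.7,0,5]]])

```text
time: 17.4
tool_pos: [0.5106, -0.3347, 0.1153]
ee_rot: [2.648, 0.013, 1.723]
wrist_force: [12.5, -10.3, -6.6]
width: 0.0093
```

```bash
python3 arc.py
```

```text
tool in chamber [ -6.19 -93.3   73.31] rot [-0.0049 -0.0152  0.002 ] F in c [  6.32 -12.18 -10.84] T [-2.37 -0.85 -0.14] w 0.0093 t 17.4
theta 0.1318480097726782 r 42.672300929143454
0.01 tx -0.04 ty -0.51
-0.11 tx -0.01 ty -1.02
```

The tool sits further out (y -93) than commanded and the opening shrank, so the knob may be slipping from the pads. Looking.

Run:
```python
from g import *
snap('wrist','w8'); snap('top','t8'); snap('scene','s8'); tool_in_c()
i=cv2.imread('pics/s8.png'); cv2.imwrite('pics/s8c.png',cv2.resize(i[130:280,150:330],None,fx=4,fy=4,interpolation=cv2.INTER_CUBIC))
```

```text
tool in chamber [ -6.21 -93.25  73.27] rot [-0.0047 -0.015   0.0019] F in c [  5.89 -11.56 -11.66] T [-2.38 -0.81 -0.12] w 0.009 t 17.55
```

View pics/w8.png

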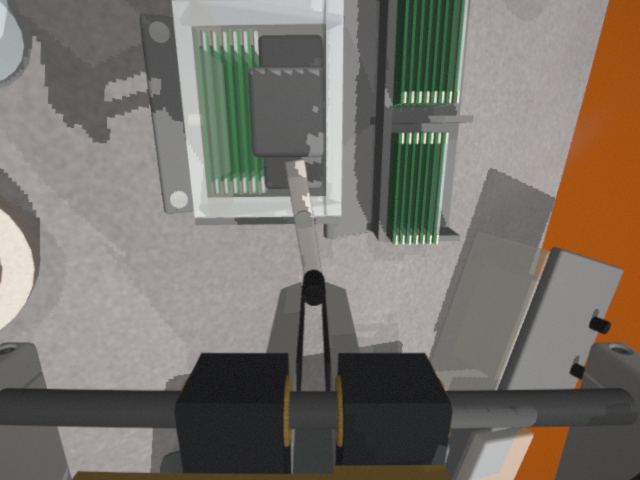

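View pics/s8c.png

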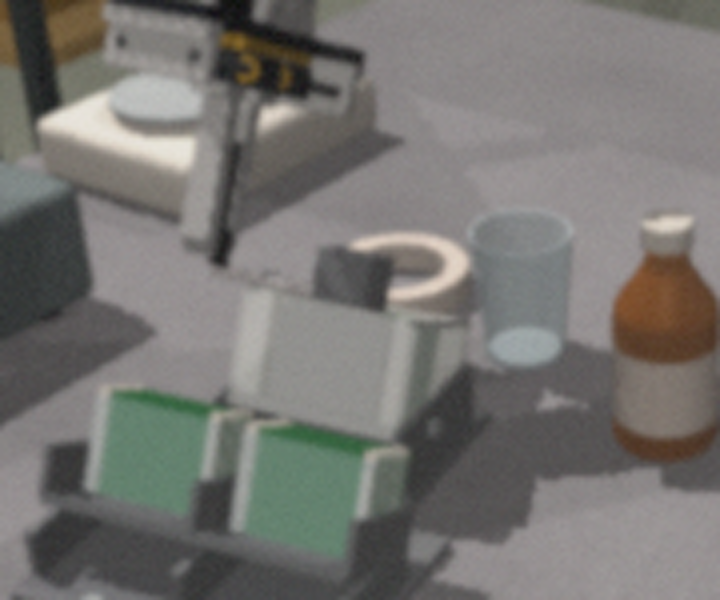

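The knob (314,287) has slipped to the edge of the pads, and the nose (298,165) lies over the shoulder but isn't quite square (about 0.1 rad left). Regripping centrally to finish.

Call:
drive_tool(series=[[[0,0,0,0,0,0,20],[0,0,0,0,0,0,25],[0.005,0.015,0,0.4,-0.05,0,25],[0.005,0.015,0,0.85,-0.1,0,25],[0.005,0.015,0,0.85,-0.1,0,25],[0.005,0.015,0,0.85,-0.1,0,15],[0.005,0.015,0,0.85,-0.1,0,5],[0.005,0.015,0,0.85,-0.1,0,5],[0.005,0.015,0,0.85,-0.1,0,5]]])

```text
time: 18.45
tool_pos: [0.5086, -0.3264, 0.1149]
ee_rot: [2.653, -0.001, 1.73]
wrist_force: [0.2, 0.2, -0.5]
width: 0.0111
```

```bash
python3 arc.py
```

```text
tool in chamber [ -6.95 -84.8   73.21] rot [-0.0002 -0.0002  0.0018] F in c [-0.07  0.2  -0.58] T [-0.12  0.1   0.08] w 0.0111 t 18.45
theta 0.14266035391903298 r 34.145422930665674
0.02 tx -0.03 ty -0.41
-0.1 tx -0.02 ty -0.82
```

Call:
drive_tool(series=[[[0,0,0,-0.01,-0.15,0,5],[0,0,0,-0.02,-0.3,0,5],[0,0,0,-0.02,-0.45,0,5],[0,0,0,-0.02,-0.6,0,5],[0,0,0,-0.02,-0.65,0,5],[0,0,0,-0.02,-0.65,0,5]]])

```text
time: 19.05
tool_pos: [0.5052, -0.3275, 0.1132]
ee_rot: [2.647, -0.0, 1.729]
wrist_force: [9.8, 0.4, -1.2]
width: 0.0112
```

```bash
python3 arc.py
```

```text
tool in chamber [-10.86 -85.3   73.35] rot [-0.0056 -0.0013  0.0025] F in c [ 8.   -1.17 -5.62] T [-0.29 -1.14 -0.16] w 0.0112 t 19.05
theta 0.027280413961806804 r 34.31756279649843
-0.09 tx 0.01 ty -0.41
```

The stop is felt (8 N against the push, estimated angle about 0.03). Opening, backing off and checking.

Call:
drive_tool(series=[[[0,0,0,0,0,0,15],[0,0,0,0,0,0,28],[0,0,0,0,0,0,32],[0,0,0,0,0,-1,32],[0,0,0,0,0,-3,32],[0,0,0,1,0,-6,32],[0,0,0,3,0,-10,32],[0,0,0,6,0,-13,32],[0,0,0,8,0,-14,32],[0,0,0,8,0,-14,32],[0,0,0,8,0,-14,32],[0,0,0,8,0,-14,32]]])

```text
time: 20.25
tool_pos: [0.4268, -0.2593, 0.2353]
ee_rot: [2.648, -0.001, 1.729]
wrist_force: [0.6, -0.2, -0.7]
width: 0.0302
```

```bash
sed -i 's/(y<-25)&(y>-80)&(x>-40)&(x<45)/(y<-60)\&(y>-110)\&(x>-40)\&(x<45)/' k.py; python3 k.py w9
python3 - <<'E'
from g import *
s=pickle.load(open('w9.pkl','rb'))
P=cloud(s); Q=((P-oc)@Rc)*1000; x,y,z=[Q[...,i] for i in range(3)]
k=(z>63.5)&(z<70)&(y<-58)&(y>-80)&(x>-40)&(x<20); print(k.sum(),np.median(Q[k],0) if k.sum() else '')
k2=(z>63.5)&(z<70)&(y<-20)&(y>-38)&(x>-30)&(x<6); 
for yb in (-35,-31,-27,-23): 
    a=k2&(abs(y-yb)<2); print(yb,a.sum(),np.median(x[a]) if a.sum() else '')
snap('top','t9'); snap('scene','s9')
i=cv2.imread('pics/w9.png'); cv2.imwrite('pics/w9c.png',cv2.resize(i[120:330,160:420],None,fx=2.8,fy=2.8,interpolation=cv2.INTER_CUBIC))
i=cv2.imread('pics/t9.png'); cv2.imwrite('pics/t9c.png',cv2.resize(i[120:360,140:500],None,fx=2.2,fy=2.2,interpolation=cv2.INTER_CUBIC))
E
```

```text
tool in chamber [-12.17  -5.43 212.41] rot [-0.0044 -0.0004  0.0035] F in c [ 0.13 -0.25 -0.89] T [-0.    0.25  0.05] w 0.0302 t 20.25
tab [-18.1   0.3  94.5] [-32.8  -2.9] z [93.1 94.5 95.7]
shoulderL z [59.4 60.6 61.9] 417
shoulderR z [59.6 68.3 70.2] 198
rim z 62.7
knob 138 91.08571796171154 ((-11.980597496032715, -84.99127197265625), 6.140042781829834)
188 [-11.33510689 -69.02892698  69.16218772]
-35 37 -12.201393802994263
-31 42 -12.191586729257981
-27 33 -12.174182217656655
-23 1 2.1537441390902967
```

View pics/w9c.png

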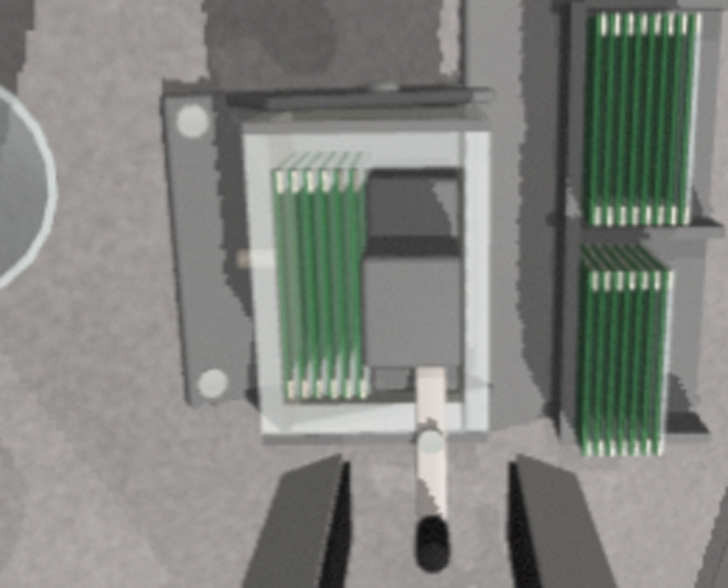

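View pics/t9c.png

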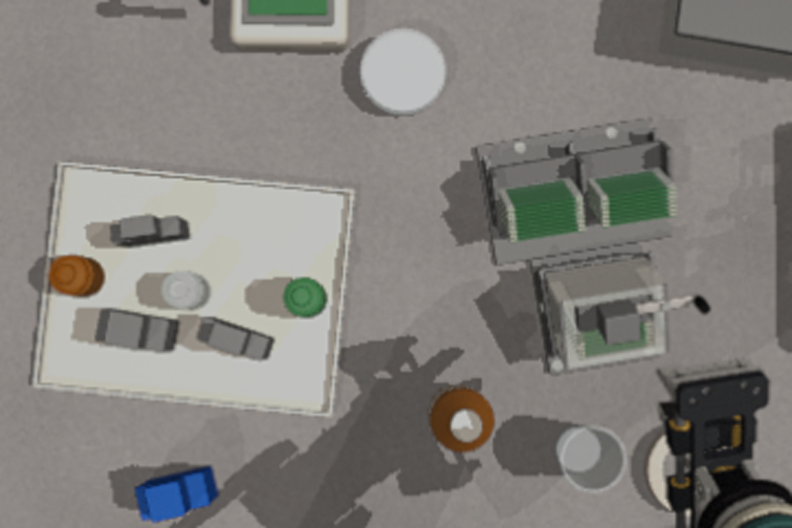

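The crop shows the nose (430,380) square across the shoulder. The knob is at chamber (-12.0, -85.0), and 0 rad is (-12, -85). The block is still home, the other three blocks and the jars stand as before, and the arm is clear. Handing in.

```bash
python3 -c "
from h import *
st(); print(robot.close_job())"
```

```text
{'time': 20.4, 'joint_positions': [-0.9731, -0.279, 1.7302, 0.4456, 1.4777, -1.1246], 'tool_pos': [0.427, -0.2592, 0.235], 'ee_rot': [2.6486, -0.0023, 1.7289], 'wrist_force': [-0.5789, 0.0481, 0.1759], 'wrist_torque': [-0.1053, 0.2716, -0.0067], 'width': 0.0302}
the job is handed in; nothing more can be done
None
```

The 31 mm block is fully home in the chamber with its tab up, and the turnbutton is closed over its shoulder. I handed the job in at 20.4 s; no verdict was reported.

- **Choosing the block:** I measured the gap as 33.4 mm in the depth picture, so it is the 33 mm gap and takes the 31 mm block. The tabs measured about 21, 27, 31 and 37 mm thick in the picture. Gripping confirmed the choice by touch, at 30.2–31.0 mm. It was the only block I picked up.
- **Sliding it in:** I lowered it in small steps and felt nothing until the floor, where the push was about 6 N. My last picture has its tab top 31.8 mm above the rim (32 expected) and its left shoulder 2.1 mm below it (2 expected). In that picture the block centre also lies about 0.6 mm off the gap's middle and 0.3 mm off centre sideways.
- **Turnbutton:** The first pull slipped, with the knob sliding to the edge of the pads about 0.1–0.15 rad short. I regripped it and turned it until it met its stop at about 8 N. The knob then measured at (-12.0, -85.0) mm, which is the closed position.
- **Surroundings:** The last top view shows the other three blocks upright in the tray, and the jars, bottle, beaker, dishes and blue look-alike where they were. The arm hid part of the tape roll in that view, but it never went near it. The arm ended clear of everything.
- **Disagreement:** The top and wrist cameras placed the chamber about 2.4 mm apart. I trusted the wrist view of block and gap together, and the insertion met no resistance.

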